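# Shake baking beads into the tart tin

## Robot

A 7-joint arm with a two-finger parallel gripper is mounted at the origin on the work surface. World frame = base frame: x ahead of the robot, y to its left, z up, the work surface at z = 0. Lengths are in m, angles in rad, forces in N, time in s.
With the tool pointing down it reaches from about 0.425 to 0.875 m from the base axis. Payload 4.7 kg.
Tool frame: the origin (TCP) lies at the centre of the arm's flange, where the gripper is bolted on; the fingertips stand 182 mm ahead of it and the grasp point (between the pads) lies 164 mm ahead of it; x points along the fingers, y is the direction in which the jaws open and shut, and the axes are right-handed (so a half turn about x gives the same grasp; the last joint's range is limited). The gripper opens to 87 mm and grips with 3 to 60 N. Pads are 19 mm wide; open, the fingers measure 117 mm over their backs; the gripper's body (75 mm by 190 mm) begins 51 mm behind the grasp point.
Start: joints at [-1.218, 0.321, -0.07, 1.45, 0.023, 1.371, -0.057], TCP at [0.216, 0.613, 0.405] pointing down, gripper open.
Joint ranges: [-2.86, 2.86], [-0.3, 2.09], [-1.38, 1.24], [0.06, 2.45], [-1.56, 4.7], [0.09, 2.05], [-2.69, 2.69]. Speed limits (rad/s): [2.57, 2.57, 3.14, 3.14, 3.14, 3.14, 3.14].

## Interface

Orientations are given as a rotation vector (axis times angle).
In Python, from bench import ctrl gives the robot as it stands.
- The arm moves only by the shell command python3 -m crank 'ROWS' [FORCE]. ROWS is JSON, one flat list of numbers, 7 for each row, row after row: the shift along the tool's x, y, z in mm, then the turn, a rotation vector about the tool's x, y, z in rad, then the finger opening in mm, from 0 to 87. A call has exactly 5 rows; each row shifts and turns the commanded pose from where the row before left it, along the tool's axes as they then stand; what a row does not reach is not made up. A row lasts 1/8 s, in which the tool goes at most 62.5 mm and 10.7 degrees, less where a joint would pass 70% of its speed; a pose out of reach is approached as far as the arm can. A call with a gripper value outside its range is refused whole. The fingers move at their own pace and stop on an object; FORCE is the grip in N (left out, the last holds). Time passes only in rows, so rows that do not move let the fingers close, or fill a call up. It gives the time, the measured TCP pose, the force and the opening at its end, in the units of the state.
- ctrl.get_state(): the state, without advancing time (a new reading comes with each control period).
- ctrl.get_image(name): name is "scene" or "top" or "wrist"; returns the picture (420x560x3 uint8, red, green, blue); there is no depth.
- ctrl.camera_params(name): a dict with "K" (3x3 intrinsics, pixels), "world_to_cam" (4x4, takes a point from world to camera coordinates); the wrist camera has in their place "hand_eye" (4x4, takes a point from camera to tool coordinates, whose origin is the TCP and whose axes are the tool frame's). Camera axes: x right, y down, z forward; pixel columns grow to the right and rows downward; lengths in m; the calibration is good to about 2 mm. A picture is of the moment at which its call begins: read the wrist's pose just before it. camera_params takes no time and is no camera call.
- ctrl.close_job(): hands the job in, once; it reports no verdict.
Trained networks look in the newest picture that a camera, given by its name, has taken for a name from the list of things; names that differ only in an ending like _2 or _b are one class to them, and where a whole thing is asked for, a point or a joint stands for the part that bears it (a point fixed in the world has none). Each returns a list of dicts, best first, with "confidence" (0 to 1); they miss things now and then, are a little off and sometimes report something else, mostly with a low value. They report only what shows in the picture. A call takes as long as a camera call. They do not tell look-alikes from the thing itself.
- ctrl.regions_of(camera, target): "region" (420x560 bool, what is visible of it) and "at" ([column, row] in pixels, amid what is visible of it).
- ctrl.mark_of(camera, target): "at" ([column, row] in pixels: a listed point, or the origin of a listed thing).
The state is a dict: "time": time; "joint_positions": joint angles; "qd": joint speeds; "joint_torque": joint torques, N m; "position": TCP position; "tool_rot": TCP orientation; "ft_force": force on the tool from outside, world axes, zero at the start; "torque": the same for the moment, N m; "grip_width": opening from 0.0 (shut) to 1.0 (fully open).
Only numpy, scipy, OpenCV 4.12 (cv2) and the standard library are available. Lean on these libraries where they do the work, as an engineer would, in place of code of your own. Each camera call takes 0.05 s, during which the arm holds its last target.

## Task

Turn the dial on the bead shaker's lid until its largest hole lies over the pouring window, while the shaker still stands in its T-slot rail. Then slide the shaker along to the rail's open end, lift it off, and shake all four ceramic baking beads out into the round tart tin. Finally stand the empty shaker upright, with its whole foot on the marble tile, and let go, leaving the two tins, the bottle and the ring cutter where they were.

Things in the scene. Friction and masses are not known exactly. Their poses are not given: they have to be found in the camera images.
- rail: fixed aluminium T-slot rail, 300 mm long (its x), 72 wide (y), 15 high; origin under its middle. Slot floor 4 mm above the bench, slot 60 mm wide. From x = -146 to +50 two lips 42 mm apart (11 to 15 mm above the bench) hold the shaker's foot down; from x = +50 to +146 the slot is open above, with a kerb 7 to 8 mm high round it, and the foot lifts straight out
- rail_open_end (a point): point on the slot floor at the middle of the rail's open part (rail x = +100 mm): with the shaker's origin within about 15 mm of here along the rail, the foot is clear of the lips
- shaker: loose bead shaker, 0.25 to 0.45 kg: clear round jar 64 mm across (plain wall 17 to 82 mm up, grip it across), on a neck 36 mm square and a foot 56 x 56 x 5 mm; 102 mm high in all. Origin: middle of the foot's underside, z up. Starts captive in the rail, foot on the slot floor, 2 mm of play each side, its x axis across the rail (the rail's -y)
- dial (a joint): turn of the dial disc on the shaker's lid, rad, counter-clockwise seen from above positive; 0 = its large hole lies exactly over the pouring window (largest opening); runs from -0.6 to 3.2, does not spring back, holds by friction of 0.03 N m. Within 0.15 rad of 0 counts as fully open.
- dial_grip (a point): top centre of the dial's raised grip bar, on the shaker's axis, 102 mm above the shaker's origin. The bar is 10 mm wide, 46 mm long and 14.5 mm high above the white disc (64 mm diameter). This point's axes turn with the dial: x points to the large hole, the bar runs along y.
- dial_hole (a point): middle of the dial's large hole, bean-shaped, 23 mm (radially, 5.5 to 28.5 mm from the axis) by 35 mm, on the disc's top face, on one flat side of the bar (the other side has only a 10 mm hole and five tiny ones, too small for the beads)
- bead0_center (a point): centre of a white ceramic baking bead, ball 17 mm in diameter, 10 g, in the shaker at the start
- bead1_center (a point): centre of the second bead, same
- bead2_center (a point): centre of the third bead, same
- bead3_center (a point): centre of the fourth bead, same
- tin: loose round steel tart tin lined with pastry, 134 mm across the rim, 110 mm across the foot, 60 mm high, wall 4 mm, inner floor 5 mm up; origin at the middle of its underside
- tile: fixed square marble tile, 120 x 120 mm, 12 mm thick; origin at the middle of its underside, sides along its x and y
- square_tin: loose empty square tin, 110 x 110 x 40 mm, not to be used; origin at the middle of its underside
- bottle: small standing bottle, 34 mm across, 75 mm high, to be left alone; origin under its middle
- cutter: standing steel ring cutter, 38 mm across, 35 mm high, to be left alone; origin under its middle
- shaker_window (a point): middle of the one pouring window, bean-shaped, 23 mm radially by 35 mm, in the shaker's black top just under the white dial: 17 mm from the axis along the shaker's +x, 84 mm up, reaching the jar's inner wall. A black nib on the rim (7 mm out, 12 wide) marks this side. To empty the shaker tip it past level, 105 degrees or more, this side lowest
There are look-alikes about, which are no part of the job. Leave any blue look-alike of the shaker alone.

How it is judged:
On the way, in this order (a step that is already met when the one before it is completed fails the run):
1. the dial's large hole is over the pouring window (within 0.2 rad) while the shaker stands in the covered part of the rail (value of joint dial between -0.2 and 0.2 rad and angle between shaker's own z axis and vertical below 0.15 rad and x of shaker in the frame of rail below 0.05 m and z of shaker in the frame of rail below 0.012 m), for 0.2 s.
2. the shaker has been slid to the open end of the rail, still upright in the slot (x of shaker in the frame of rail between 0.07 and 0.13 m and y of shaker in the frame of rail between -0.01 and 0.01 m and z of shaker in the frame of rail below 0.013 m and angle between shaker's own z axis and vertical below 0.15 rad), for 0.1 s.
3. the shaker is lifted off the rail (z of shaker in the frame of rail above 0.05 m), for 0.1 s.
4. all four beads lie in the round tin (horizontal distance between each of bead0_center, bead1_center, bead2_center, bead3_center and tin below 0.06 m and z of bead0_center in the frame of tin between 0.005 and 0.05 m and z of bead1_center in the frame of tin between 0.005 and 0.05 m and z of bead2_center in the frame of tin between 0.005 and 0.05 m and z of bead3_center in the frame of tin between 0.005 and 0.05 m), for 0.2 s.
At the end, for the whole second after the job is handed in: All four beads rest in the round tin (centres within 60 mm of its axis and below its rim), the tin stands level, and the shaker stands still and upright (within 0.1 rad) with its whole foot on the marble tile (centre within 34 mm of the tile's middle along each side) (all of step 4 and x of shaker in the frame of tile between -0.034 and 0.034 m and y of shaker in the frame of tile between -0.034 and 0.034 m and z of shaker in the frame of tile between 0.008 and 0.016 m and angle between each of shaker, tin's own z axis and vertical below 0.1 rad and linear speed of shaker below 0.02 m/s); the robot touches nothing.
It fails at once if the round tin is moved more than 30 mm or tipped (distance of tin from where it was at the start of the episode above 0.03 m or angle between tin's own z axis and vertical above 0.5 rad).
It fails at once if the square tin, bottle or ring cutter is moved more than 30 mm or tipped (distance of any of square_tin, bottle, cutter from where it was at the start of the episode above 0.03 m or angle between any of square_tin, bottle, cutter's own z axis and vertical above 0.5 rad).
It also fails if it takes over 72 s, if anything falls off the work surface, if the arm or the gripper's body presses on something with over 40 N, if the wrist force passes 120 N, or if a joint passes its speed limit or range.

## Working session

There is one attempt and no reset: what is moved stays moved. The work goes in short steps, Python scripts to look and compute and a shell command to move; the robot and the scene stay as the last step left them, time stands still between calls to the robot, and variables do not carry over. Pictures are saved under pics/ and viewed, and the job is handed in when it is done.

```bash
ls; mkdir -p pics; cat > h.py <<'E'
import numpy as np, cv2, json
from bench import ctrl
from scipy.spatial.transform import Rotation as R
def snap(n,f):
    im=ctrl.get_image(n); cv2.imwrite(f'pics/{f}.png',im[:,:,::-1]); return im
def cam(n):
    p=ctrl.camera_params(n); K=np.array(p['K'])
    if 'world_to_cam' in p: return K,np.array(p['world_to_cam'])
    s=ctrl.get_state(); T=np.eye(4); T[:3,:3]=R.from_rotvec(s['tool_rot']).as_matrix(); T[:3,3]=s['position']
    return K,np.linalg.inv(T@np.array(p['hand_eye']))
def px2w(n,uv,z,c=None):
    K,W=c or cam(n); d=W[:3,:3].T@np.linalg.solve(K,[uv[0],uv[1],1.]); o=-W[:3,:3].T@W[:3,3]
    return o+d*(z-o[2])/d[2]
def w2px(n,P,c=None):
    K,W=c or cam(n); q=K@(W[:3,:3]@np.array(P)+W[:3,3]); return q[:2]/q[2]
E
python3 - <<'E'
from h import *
s=ctrl.get_state(); print(s)
a=snap('scene','s0');b=snap('top','t0');c=snap('wrist','w0')
for n in ['scene','top']:
    K,W=cam(n); print(n,K.round(1).tolist(),(-W[:3,:3].T@W[:3,3]).round(3),W[:3,:3].round(2).tolist())
print(ctrl.camera_params('wrist'))
E
```

```text
pics
{'time': 0.0, 'joint_positions': array([-1.21789338,  0.32181129, -0.07009701,  1.45167478,  0.02258978,
        1.37080445, -0.05690736]), 'qd': array([ 0.0013585 , -0.00089916, -0.00059023,  0.00196419, -0.00073614,
        0.0042126 , -0.00156947]), 'joint_torque': array([ 2.74487036e-05, -4.91286492e+01, -4.03772732e-01, -3.12525058e+01,
       -6.39067660e-02,  4.32209868e-02,  1.73617427e-04]), 'position': array([0.21598527, 0.61284395, 0.40366899]), 'tool_rot': array([ 0.26435302,  1.55463714, -0.26734287]), 'ft_force': array([-0.55196294, -0.47383457, -0.03224085]), 'torque': array([-0.00645866, -0.00730847, -0.00981949]), 'grip_width': 0.9993116370395181}
scene [[383.1, 0.0, 279.8], [0.0, 383.1, 211.5], [0.0, 0.0, 1.0]] [ 0.898 -0.52   0.48 ] [[0.75, 0.66, 0.02], [0.38, -0.41, -0.83], [-0.54, 0.63, -0.56]]
top [[425.2, 0.0, 280.9], [0.0, 425.2, 204.8], [0.0, 0.0, 1.0]] [ 0.426 -0.066  1.106] [[0.0, -1.0, 0.02], [-1.0, -0.0, -0.1], [0.1, -0.02, -1.0]]
{'K': array([[343.42189188,   0.        , 272.59297873],
       [  0.        , 343.42189188, 214.68199062],
       [  0.        ,   0.        ,   1.        ]]), 'hand_eye': array([[-1.20480407e-04, -2.54518297e-01,  9.67067951e-01,
         2.05050827e-02],
       [ 9.99999971e-01,  1.72855343e-04,  1.70076209e-04,
        -9.24532276e-04],
       [-2.10450369e-04,  9.67067943e-01,  2.54518269e-01,
        -6.86960854e-02],
       [ 0.00000000e+00,  0.00000000e+00,  0.00000000e+00,
         1.00000000e+00]])}
```

View pics/s0.png

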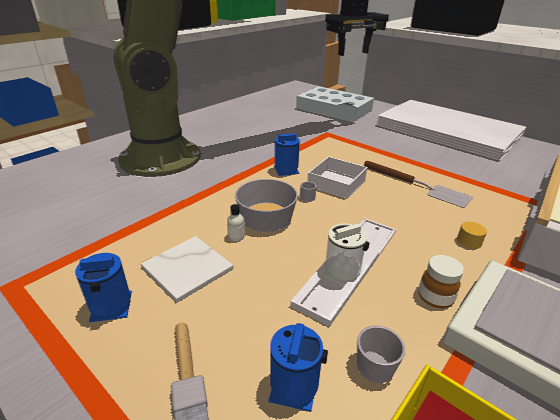

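View pics/t0.png

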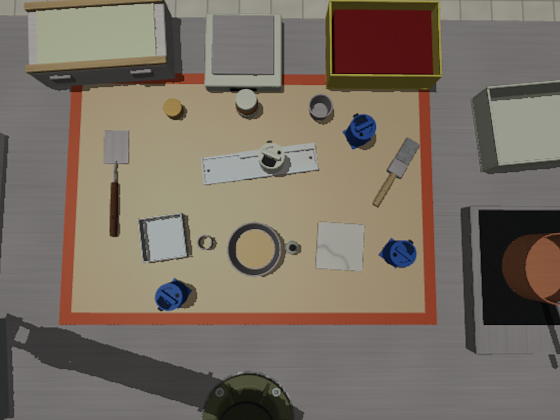

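```bash
python3 - <<'E'
from h import *
for n in ['shaker','rail','tin','tile','square_tin','bottle','cutter']:
    for d in ctrl.mark_of('top',n)[:3]: print(n,d['confidence'],np.round(d['at'],1), px2w('top',d['at'],0).round(3))
for n in ['dial_grip','dial_hole','shaker_window','rail_open_end']:
    for d in ctrl.mark_of('top',n)[:3]: print(n,d['confidence'],np.round(d['at'],1))
E
```

```text
shaker 0.98 [357.2 133.7] [ 0.725 -0.286  0.   ]
shaker 0.97 [393.7 253. ] [ 0.409 -0.376  0.   ]
shaker 0.69 [177.3 292.5] [0.308 0.181 0.   ]
rail 0.73 [256.1 165. ] [ 0.639 -0.018  0.   ]
tin 0.84 [257.9 244.3] [ 0.431 -0.024  0.   ]
tile 0.94 [334.9 245.4] [ 0.429 -0.224  0.   ]
square_tin 0.85 [165.2 238.2] [0.446 0.215 0.   ]
square_tin 0.55 [266.9 149.5] [ 0.681 -0.046  0.   ]
bottle 0.64 [290.6 245.4] [ 0.429 -0.109  0.   ]
cutter 0.6 [255.6 251. ] [ 0.414 -0.018  0.   ]
cutter 0.59 [203.  242.7] [0.435 0.118 0.   ]
cutter 0.27 [218.3 168. ] [0.631 0.082 0.   ]
dial_grip 0.86 [165.8 300.5]
dial_grip 0.72 [272.5 154.1]
dial_grip 0.66 [362.9 125.7]
dial_hole 0.73 [406.3 246.7]
dial_hole 0.71 [266.1 160.5]
dial_hole 0.56 [163.8 302.9]
shaker_window 0.96 [162.3 302.2]
shaker_window 0.85 [267.8 152.2]
shaker_window 0.58 [357.1 119.6]
rail_open_end 0.74 [219.2 168.5]
```

```bash
python3 - <<'E'
from h import *
im=cv2.imread('pics/t0.png'); a=cv2.resize(im[130:195,190:330],None,fx=5.5,fy=5.5,interpolation=cv2.INTER_CUBIC)
cv2.imwrite('pics/c0.png',a)
im=cv2.imread('pics/s0.png'); cv2.imwrite('pics/c1.png',cv2.resize(im[210:325,285:405],None,fx=5,fy=5,interpolation=cv2.INTER_CUBIC))
for d in ctrl.regions_of('top','rail')[:2]:
    ys,xs=np.nonzero(d['region']); print(d['confidence'],len(xs),d['at'],cv2.minAreaRect(np.c_[xs,ys].astype(np.float32)))
for d in ctrl.regions_of('top','tile')[:1]:
    ys,xs=np.nonzero(d['region']); print(d['confidence'],len(xs),d['at'],cv2.minAreaRect(np.c_[xs,ys].astype(np.float32)))
E
```

```text
0.68 2701 [248.1, 166.1] ((258.7908020019531, 163.49932861328125), (29.29099464416504, 115.3603515625), 82.7468032836914)
0.71 2216 [340.1, 246.6] ((338.9584655761719, 245.72618103027344), (47.52247619628906, 47.32280349731445), 3.2704875469207764)
```

View pics/c0.png

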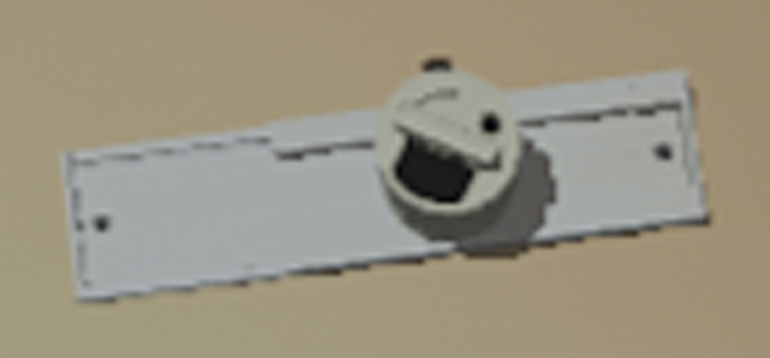

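View pics/c1.png

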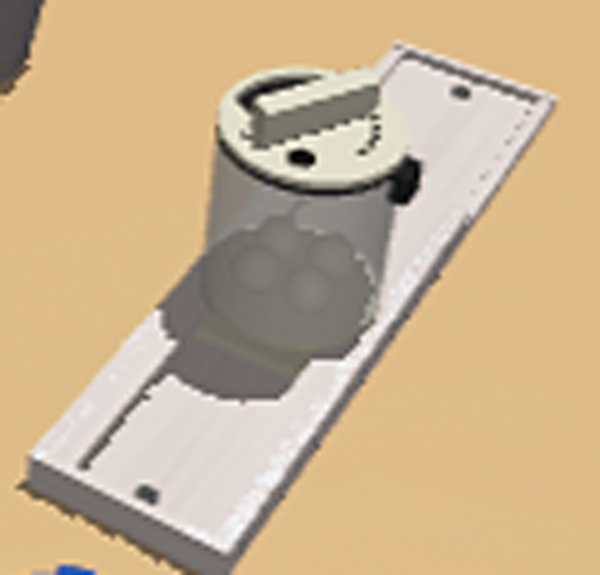

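```bash
python3 - <<'E'
from h import *
s=ctrl.get_state(); print(R.from_rotvec(s['tool_rot']).as_matrix().round(3))
c=cam('top')
P=[px2w('top',np.array(u)/5.5+[190,130]-0.4,.015,c) for u in [(65,152),(78,298),(707,220),(685,72)]]
P=np.array(P);print(P.round(4)); m=P.mean(0); d=(P[0]+P[1]-P[2]-P[3]); print('rail',m, np.linalg.norm(d)/2, np.degrees(np.arctan2(d[1],d[0])), np.linalg.norm(P[0]-P[1]))
f=lambda u,z:px2w('top',np.array(u)/5.5+[190,130]-0.4,z,c)
print('disc', f((449,143),.0915),'bar',f((398,128),.106),f((500,160),.106),'nib',f((437,65),.09), 'hole',f((432,172),.0915), 'small',f((490,123),.0915))
print('holes in rail',f((102,223),.004),f((663,152),.004))
for n,z in [('tin',(254,249,.06)),('bottle',(293,247,.07)),('cutter',(207,242,.035)),('sq',(164,238,.04)),('whitejar',(246,100,.1)),('tile',(340,246,.012))]:
    print(n,px2w('top',z[:2],z[2],c).round(3))
E
```

```text
[[ 0.     0.332  0.943]
 [ 0.     0.943 -0.332]
 [-1.     0.     0.   ]]
[[ 0.6561  0.1238  0.015 ]
 [ 0.5865  0.1163  0.015 ]
 [ 0.625  -0.1798  0.015 ]
 [ 0.6964 -0.1698  0.015 ]]
rail [ 0.64099546 -0.0273857   0.015     ] 0.2974527229793287 97.61125878231164 0.07001175622793683
disc [ 0.64490592 -0.05814919  0.0915    ] bar [ 0.64828318 -0.03607331  0.106     ] [ 0.63439719 -0.08042578  0.106     ] nib [ 0.68029543 -0.05268274  0.09      ] hole [ 0.63189599 -0.05072256  0.0915    ] small [ 0.65397013 -0.07619659  0.0915    ]
holes in rail [0.62419137 0.10743521 0.004     ] [ 0.65994246 -0.16006232  0.004     ]
tin [ 0.419 -0.017  0.06 ]
bottle [ 0.425 -0.112  0.07 ]
cutter [0.437 0.102 0.035]
sq [0.446 0.208 0.04 ]
whitejar [0.78  0.004 0.1  ]
tile [ 0.427 -0.235  0.012]
```

```bash
cat >> h.py <<'E'
def Tst(s=None):
    s=s or ctrl.get_state(); T=np.eye(4); T[:3,:3]=R.from_rotvec(s['tool_rot']).as_matrix(); T[:3,3]=s['position']; return T
def frame(x,y):
    x=np.array(x,float);x/=np.linalg.norm(x); y=np.array(y,float); y-=x*(x@y); y/=np.linalg.norm(y); return np.c_[x,y,np.cross(x,y)]
def down(deg): a=np.radians(deg); return frame([0,0,-1],[np.cos(a),np.sin(a),0])
def rows(goalp,goalR,n,T0=None,g=87):
    T=Tst() if T0 is None else T0.copy(); p0=T[:3,3].copy(); R0=T[:3,:3].copy(); rv=R.from_matrix(R0.T@goalR).as_rotvec()
    Rc=R0; pc=p0
    for i in range(1,n+1):
        p=p0+(np.array(goalp)-p0)*i/n; Rn=R0@R.from_rotvec(rv*i/n).as_matrix()
        d=Rc.T@(p-pc)*1000; print(np.round(d,1).tolist(),np.round(R.from_matrix(Rc.T@Rn).as_rotvec(),4).tolist(),g, '*' if np.linalg.norm(d)>62.5 or np.linalg.norm(rv)/n>.186 else '')
        Rc=Rn;pc=p
def st():
    s=ctrl.get_state(); print('t',round(s['time'],3),'p',s['position'].round(4),'q',s['joint_positions'].round(3).tolist(),'F',s['ft_force'].round(1),'M',s['torque'].round(2),'g',round(s['grip_width']*87,1)); M=Tst(s)[:3,:3]; print('x',M[:,0].round(3),'y',M[:,1].round(3)); return s
E
python3 - <<'E'
from h import *
rows([.645,-.058,.38],down(-17.4),15)
E
```

```text
[1.7, -32.7, 41.8] [0.1024, -0.0, -0.0] 87 
[1.7, -28.2, 45.0] [0.1024, -0.0, -0.0] 87 
[1.7, -23.5, 47.6] [0.1024, -0.0, -0.0] 87 
[1.7, -18.5, 49.8] [0.1024, -0.0, -0.0] 87 
[1.7, -13.3, 51.4] [0.1024, -0.0, -0.0] 87 
[1.7, -8.0, 52.5] [0.1024, -0.0, -0.0] 87 
[1.7, -2.6, 53.0] [0.1024, -0.0, -0.0] 87 
[1.7, 2.8, 53.0] [0.1024, -0.0, -0.0] 87 
[1.7, 8.2, 52.5] [0.1024, -0.0, -0.0] 87 
[1.7, 13.6, 51.3] [0.1024, -0.0, -0.0] 87 
[1.7, 18.7, 49.7] [0.1024, -0.0, -0.0] 87 
[1.7, 23.7, 47.5] [0.1024, -0.0, -0.0] 87 
[1.7, 28.4, 44.8] [0.1024, -0.0, -0.0] 87 
[1.7, 32.9, 41.7] [0.1024, -0.0, -0.0] 87 
[1.7, 37.0, 38.1] [0.1024, -0.0, -0.0] 87
```

```bash
python3 -m crank '[2,-33,42,0.1024,0,0,87, 2,-28,45,0.1024,0,0,87, 2,-23.5,47.5,0.1024,0,0,87, 1.5,-18.5,50,0.1024,0,0,87, 1.5,-13.5,51.5,0.1024,0,0,87]'; python3 -c "from h import *;st()"; python3 -m crank '[2,-8,52.5,0.1024,0,0,87, 2,-2.5,53,0.1024,0,0,87, 2,3,53,0.1024,0,0,87, 1.5,8,52.5,0.1024,0,0,87, 1.5,13.5,51.5,0.1024,0,0,87]'; python3 -c "from h import *;st()"
```

```text
time: 1.42
position: [0.3601, 0.3873, 0.396]
tool_rot: [0.668, 1.466, -0.666]
ft_force: [0.3, 0.9, 0.1]
grip_width: 1.0
t 1.425 p [0.3601 0.3873 0.396 ] q [-0.986, 0.067, 0.12, 1.769, -0.008, 1.306, -0.148] F [0.3 0.9 0.1] M [-0.02 -0.04 -0.01] g 87.0
x [ 0.001  0.001 -1.   ] y [0.754 0.657 0.001]
time: 2.05
position: [0.5029, 0.1636, 0.3871]
tool_rot: [1.058, 1.299, -1.056]
ft_force: [-0.6, -0.0, 0.2]
grip_width: 0.996
t 2.05 p [0.5029 0.1636 0.3871] q [-0.721, 0.069, 0.375, 1.789, -0.027, 1.288, -0.135] F [-0.6 -0.   0.2] M [-0.06 -0.01  0.01] g 86.7
x [ 0.001  0.001 -1.   ] y [0.979 0.203 0.001]
```

```bash
python3 -m crank '[2,18.5,49.5,0.1024,0,0,87, 2,23.5,47.5,0.1024,0,0,87, 2,28.5,45,0.1024,0,0,87, 1.5,33,41.5,0.1024,0,0,87, 1.5,37,38,0.1024,0,0,87]'; python3 - <<'E'
from h import *
st(); c=cam('wrist'); snap('wrist','w1'); st()
for n in ['shaker','dial_grip','dial_hole','shaker_window','rail_open_end','rail']:
    for d in ctrl.mark_of('wrist',n)[:2]: print(n,d['confidence'],np.round(d['at'],1))
print(w2px('wrist',[.645,-.058,.106],c))
E
```

```text
time: 2.68
position: [0.6458, -0.0595, 0.378]
tool_rot: [1.432, 1.048, -1.431]
ft_force: [0.7, -0.4, 0.3]
grip_width: 1.0
t 2.675 p [ 0.6458 -0.0595  0.378 ] q [-0.408, 0.366, 0.593, 1.512, -0.208, 1.326, -0.102] F [ 0.7 -0.4  0.3] M [-0.08  0.06  0.  ] g 87.0
x [ 0.001  0.    -1.   ] y [ 0.953 -0.302  0.001]
t 2.725 p [ 0.6473 -0.0672  0.3773] q [-0.402, 0.371, 0.6, 1.509, -0.206, 1.323, -0.102] F [ 1.6 -5.3  0. ] M [-0.45 -0.04  0.02] g 86.9
x [ 0.003 -0.007 -1.   ] y [ 0.95  -0.313  0.005]
shaker 0.67 [273.  189.6]
shaker 0.6 [391.  348.8]
dial_grip 0.63 [270.  212.7]
dial_hole 0.73 [250.  209.2]
shaker_window 0.61 [290.5 201. ]
rail_open_end 0.96 [213.1  63.8]
rail_open_end 0.45 [290.6 201.5]
rail 0.72 [260.7 163.7]
rail 0.5 [212.1  66.1]
[269.97248726 216.1744881 ]
```

View pics/w1.png

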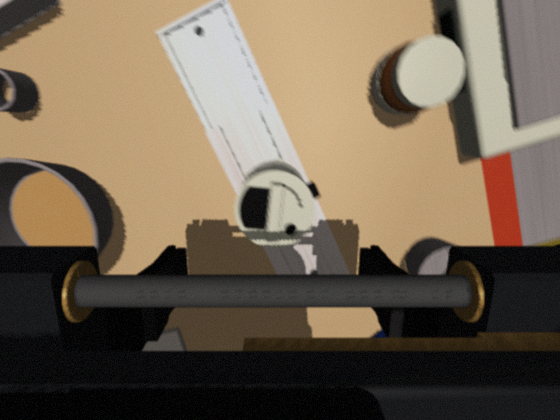

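```bash
python3 -m crank '[16,0,0,0,0,0,60, 16,0,0,0,0,0,45, 10,0,0,0,0,0,45, 0,0,0,0,0,0,45, 0,0,0,0,0,0,45]'; python3 - <<'E'
from h import *
st(); c=cam('wrist'); snap('wrist','w2'); st()
print(w2px('wrist',[.645,-.058,.106],c))
for d in ctrl.mark_of('wrist','dial_grip')[:2]: print(d['confidence'],np.round(d['at'],1),px2w('wrist',d['at'],.106,c))
im=cv2.imread('pics/w2.png'); cv2.imwrite('pics/w2c.png',cv2.resize(im[130:250,180:380],None,fx=4,fy=4,interpolation=cv2.INTER_CUBIC))
E
```

```text
time: 3.65
position: [0.6451, -0.0585, 0.3361]
tool_rot: [1.43, 1.049, -1.429]
ft_force: [0.9, 0.6, 0.7]
grip_width: 0.555
t 3.65 p [ 0.6451 -0.0585  0.3361] q [-0.404, 0.393, 0.583, 1.566, -0.224, 1.25, -0.089] F [0.9 0.6 0.7] M [-0.11 -0.01  0.02] g 48.2
x [ 0.001 -0.    -1.   ] y [ 0.954 -0.299  0.001]
t 3.7 p [ 0.6452 -0.0585  0.3363] q [-0.404, 0.392, 0.584, 1.565, -0.224, 1.25, -0.089] F [-0.9 -0.   0.5] M [-0.12  0.1  -0.02] g 46.9
x [ 0.001 -0.    -1.   ] y [ 0.954 -0.299  0.001]
[271.03324687 234.10532027]
0.96 [274.5 230.1] [ 0.64791781 -0.05610284  0.106     ]
```

View pics/w2c.png

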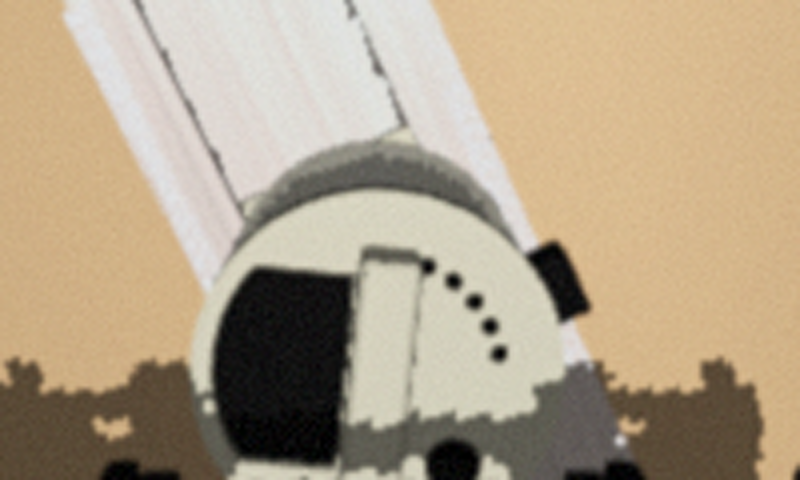

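```bash
python3 - <<'E'
from h import *
c=cam('wrist'); 
d=px2w('wrist',(274.3,223.5),.0915,c); e=px2w('wrist',(278,194.5),.106,c)
print(d,e,np.degrees(np.arctan2(*(e-d)[[1,0]])), np.linalg.norm((e-d)[:2]))
b=np.array([np.cos(np.radians(69)),np.sin(np.radians(69))]); print(e[:2]-.023*b)
E
```

```text
[ 0.64812481 -0.05605465  0.0915    ] [ 0.65708786 -0.03476963  0.106     ] 67.16420632615592 0.02309520380763345
[ 0.6488454  -0.05624198]
```

```bash
python3 -m crank '[12,2.3,-2.8,0.07,0,0,40, 20,0,0,0,0,0,30, 20,0,0,0,0,0,30, 8,0,0,0,0,0,30, 0,0,0,0,0,0,30]'; python3 - <<'E'
from h import *
st(); snap('scene','s1')
im=cv2.imread('pics/s1.png'); cv2.imwrite('pics/s1c.png',cv2.resize(im[120:300,260:440],None,fx=3.3,fy=3.3,interpolation=cv2.INTER_CUBIC))
E
```

```text
time: 4.38
position: [0.648, -0.0566, 0.2754]
tool_rot: [1.479, 1.009, -1.479]
ft_force: [0.8, -0.4, -0.4]
grip_width: 0.348
t 4.375 p [ 0.648  -0.0566  0.2754] q [-0.399, 0.454, 0.576, 1.619, -0.265, 1.148, -0.134] F [ 0.8 -0.4 -0.4] M [-0.07  0.09 -0.05] g 30.3
x [-0. -0. -1.] y [ 0.931 -0.365 -0.   ]
```

View pics/s1c.png

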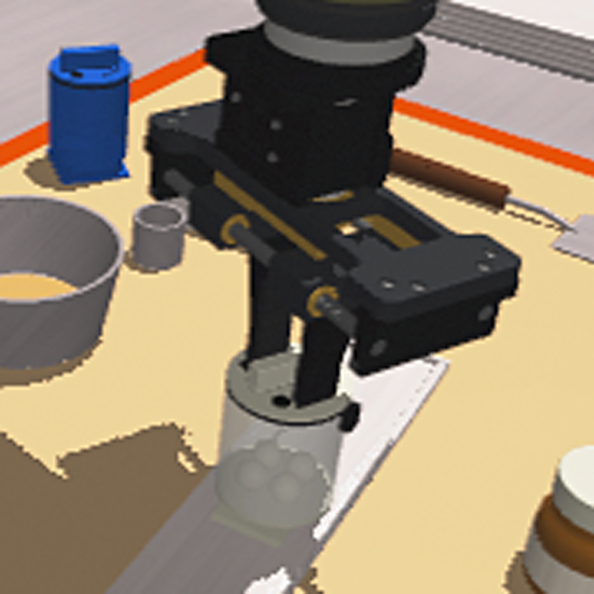

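```bash
python3 -m crank '[0,0,0,0,0,0,5, 0,0,0,0,0,0,3, 0,0,0,0,0,0,3, 0,0,0,0.1,0,0,3, 0,0,0,0.15,0,0,3]' 20;python3 -c "from h import *;st()"; python3 -m crank '[0,0,0,0.15,0,0,3, 0,0,0,0.15,0,0,3, 0,0,0,0.15,0,0,3, 0,0,0,0.15,0,0,3, 0,0,0,0.15,0,0,3]';python3 -c "from h import *;st()"; python3 -m crank '[0,0,0,0.15,0,0,3, 0,0,0,0.15,0,0,3, 0,0,0,0.15,0,0,3, 0,0,0,0.1,0,0,3, 0,0,0,0,0,0,3]';python3 -c "from h import *;st();snap('scene','s2')"
```

```text
time: 5.05
position: [0.6479, -0.056, 0.2756]
tool_rot: [1.655, 0.844, -1.655]
ft_force: [-0.6, 0.1, -0.4]
grip_width: 0.115
t 5.05 p [ 0.6479 -0.056   0.2756] q [-0.435, 0.463, 0.624, 1.62, -0.291, 1.153, -0.37] F [-0.6  0.1 -0.4] M [0.03 0.19 0.01] g 10.0
x [-0.     0.001 -1.   ] y [ 0.809 -0.588 -0.001]
time: 5.68
position: [0.6478, -0.0558, 0.2757]
tool_rot: [2.12, 0.206, -2.122]
ft_force: [-1.7, 1.3, 0.5]
grip_width: 0.11
t 5.675 p [ 0.6478 -0.0558  0.2757] q [-0.54, 0.503, 0.773, 1.624, -0.375, 1.17, -1.058] F [-1.7  1.3  0.5] M [0.14 0.39 0.07] g 9.6
x [-0.001  0.001 -1.   ] y [ 0.191 -0.982 -0.001]
time: 6.3
position: [0.6478, -0.0557, 0.2758]
tool_rot: [-2.029, 0.36, 2.031]
ft_force: [-2.6, 1.2, 1.9]
grip_width: 0.116
t 6.3 p [ 0.6478 -0.0557  0.2758] q [-0.615, 0.544, 0.886, 1.626, -0.447, 1.189, -1.55] F [-2.6  1.2  1.9] M [ 0.33  0.65 -0.09] g 10.1
x [-0.001  0.001 -1.   ] y [-0.344 -0.939 -0.   ]
```

```bash
python3 - <<'E'
from h import *
im=cv2.imread('pics/s2.png'); cv2.imwrite('pics/s2c.png',cv2.resize(im[150:300,280:430],None,fx=4,fy=4,interpolation=cv2.INTER_CUBIC))
E
```

```text
(no output)
```

View pics/s2c.png

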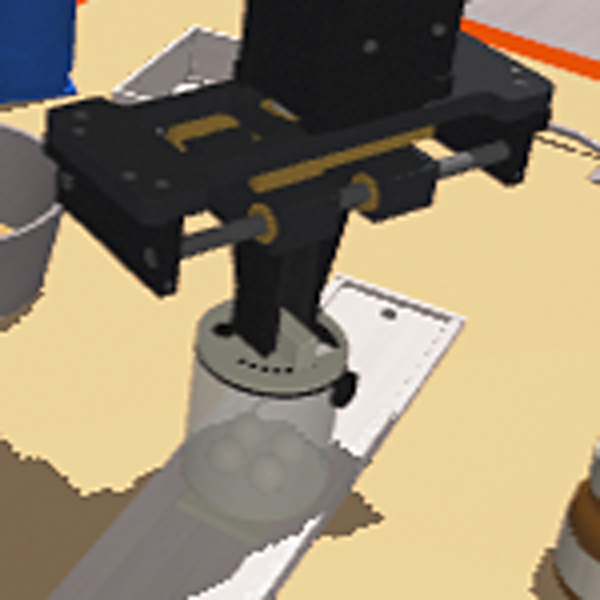

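```bash
python3 -m crank '[0,0,0,0,0,0,35, 0,0,0,0,0,0,35, -12,0,0,0,0,0,35, -13,0,0,-0.1,0,0,35, 0,0,0,-0.18,0,0,35]';python3 -c "from h import *;st()"; python3 -m crank '[0,0,0,-0.18,0,0,35, 0,0,0,-0.18,0,0,35, 0,0,0,-0.18,0,0,35, 0,0,0,-0.18,0,0,35, 0,0,0,-0.18,0,0,35]';python3 -c "from h import *;st()"; python3 -m crank '[0,0,0,-0.18,0,0,35, 0,0,0,-0.18,0,0,35, 0,0,0,-0.18,0,0,35, 0,0,0,-0.18,0,0,35, 0,0,0,-0.18,0,0,35]'; python3 -c "from h import *;st()"; python3 -m crank '[0,0,0,-0.18,0,0,35, 0,0,0,-0.18,0,0,35, 0,0,0,-0.18,0,0,35, 0,0,0,-0.18,0,0,35, 0,0,0,-0.18,0,0,35]'; python3 -c "from h import *;st()"
```

```text
time: 6.98
position: [0.6486, -0.0569, 0.3029]
tool_rot: [-2.191, 0.075, 2.183]
ft_force: [0.7, 0.6, 0.2]
grip_width: 0.393
t 6.975 p [ 0.6486 -0.0569  0.3029] q [-0.587, 0.496, 0.844, 1.6, -0.388, 1.219, -1.307] F [0.7 0.6 0.2] M [-0.03  0.19 -0.01] g 34.2
x [ 0.003 -0.001 -1.   ] y [-0.068 -0.998  0.   ]
time: 7.6
position: [0.6482, -0.0568, 0.3018]
tool_rot: [1.73, 0.763, -1.728]
ft_force: [0.1, -0.4, -0.7]
grip_width: 0.399
t 7.6 p [ 0.6482 -0.0568  0.3018] q [-0.461, 0.445, 0.661, 1.597, -0.288, 1.198, -0.48] F [ 0.1 -0.4 -0.7] M [-0.07  0.11  0.02] g 34.7
x [ 0.001 -0.    -1.   ] y [ 0.74  -0.673  0.001]
time: 8.22
position: [0.6482, -0.0569, 0.3018]
tool_rot: [1.09, 1.28, -1.089]
ft_force: [0.3, -0.4, 0.7]
grip_width: 0.407
t 8.225 p [ 0.6482 -0.0569  0.3018] q [-0.338, 0.414, 0.494, 1.592, -0.207, 1.187, 0.36] F [ 0.3 -0.4  0.7] M [-0.12  0.06  0.02] g 35.4
x [ 0.001 -0.    -1.   ] y [0.987 0.161 0.001]
time: 8.85
position: [0.6482, -0.057, 0.3018]
tool_rot: [0.399, 1.532, -0.399]
ft_force: [-0.7, -0.3, 0.2]
grip_width: 0.403
t 8.85 p [ 0.6482 -0.057   0.3018] q [-0.22, 0.395, 0.339, 1.587, -0.139, 1.181, 1.209] F [-0.7 -0.3  0.2] M [-0.02 -0.03  0.01] g 35.1
x [ 0.001 -0.001 -1.   ] y [0.488 0.873 0.   ]
```

```bash
python3 -m crank '[0,0,0,-0.1,0,0,35, 0,0,0,0,0,0,35, 0,0,0,0,0,0,35, 0,0,0,0,0,0,35, 0,0,0,0,0,0,35]'; python3 - <<'E'
from h import *
s=st(); snap('wrist','w3')
im=cv2.imread('pics/w3.png'); cv2.imwrite('pics/w3c.png',cv2.resize(im[130:270,180:380],None,fx=4,fy=4,interpolation=cv2.INTER_CUBIC))
E
```

```text
time: 9.48
position: [0.648, -0.0564, 0.3008]
tool_rot: [0.326, 1.546, -0.326]
ft_force: [0.8, 0.5, 0.3]
grip_width: 0.404
t 9.475 p [ 0.648  -0.0564  0.3008] q [-0.208, 0.395, 0.323, 1.588, -0.132, 1.18, 1.298] F [0.8 0.5 0.3] M [ 0.01 -0.01 -0.  ] g 35.2
x [-0. -0. -1.] y [ 0.403  0.915 -0.   ]
```

View pics/w3c.png

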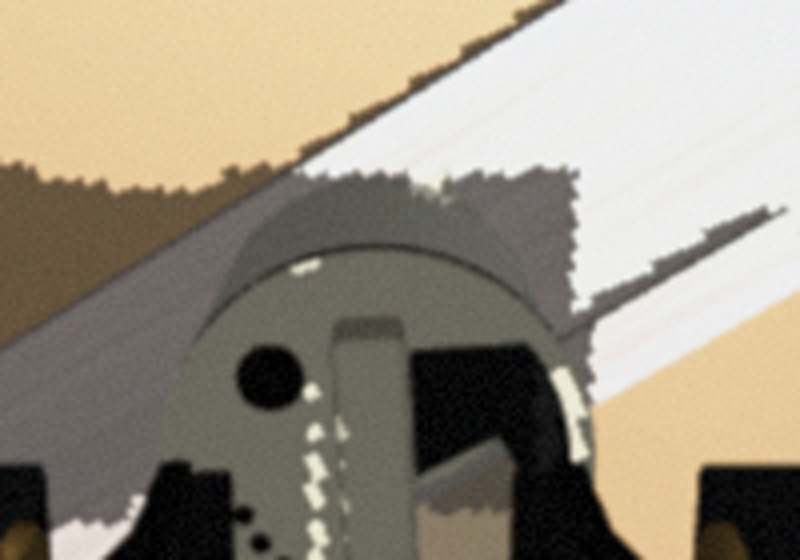

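```bash
python3 -m crank '[13,0,0,0,0,0,30, 12,0,0,0,0,0,20, 0,0,0,0,0,0,3, 0,0,0,0,0,0,3, 0,0,0,0,0,0,3]';python3 -c "from h import *;st()"; python3 -m crank '[0,0,0,0.15,0,0,3, 0,0,0,0.15,0,0,3, 0,0,0,0.15,0,0,3, 0,0,0,0.15,0,0,3, 0,0,0,0.15,0,0,3]';python3 -c "from h import *;st()"; python3 -m crank '[0,0,0,0.15,0,0,3, 0,0,0,0.12,0,0,3, 0,0,0,0,0,0,3, 0,0,0,0,0,0,3, 0,0,0,0,0,0,3]'; python3 -c "from h import *;st()"
```

```text
time: 10.15
position: [0.6478, -0.0559, 0.2749]
tool_rot: [0.325, 1.547, -0.325]
ft_force: [0.7, 0.7, -2.8]
grip_width: 0.111
t 10.15 p [ 0.6478 -0.0559  0.2749] q [-0.204, 0.418, 0.318, 1.612, -0.141, 1.135, 1.304] F [ 0.7  0.7 -2.8] M [ 0.02 -0.17 -0.01] g 9.7
x [-0.001  0.    -1.   ] y [ 0.403  0.915 -0.   ]
time: 10.78
position: [0.6477, -0.0562, 0.2749]
tool_rot: [0.908, 1.374, -0.909]
ft_force: [-0.3, 0.6, -2.6]
grip_width: 0.112
t 10.775 p [ 0.6477 -0.0562  0.2749] q [-0.306, 0.433, 0.451, 1.616, -0.203, 1.14, 0.595] F [-0.3  0.6 -2.6] M [-0.11 -0.12  0.01] g 9.7
x [-0.001  0.    -1.   ] y [ 0.921  0.391 -0.001]
time: 11.4
position: [0.6477, -0.0563, 0.2752]
tool_rot: [1.107, 1.272, -1.108]
ft_force: [-0.4, -0.3, -4.8]
grip_width: 0.112
t 11.4 p [ 0.6477 -0.0563  0.2752] q [-0.342, 0.44, 0.499, 1.617, -0.226, 1.143, 0.348] F [-0.4 -0.3 -4.8] M [-0.16  0.05 -0.03] g 9.7
x [-0.001  0.    -1.   ] y [ 0.991  0.137 -0.001]
```

```bash
python3 -m crank '[0,0,0,0,0,0,40, 0,0,0,0,0,0,45, -30,0,0,0,0,0,60, -30,0,0,0,0,0,87, 0,0,0,0,0,0,87]'; python3 - <<'E'
from h import *
s=st(); snap('wrist','w4')
im=cv2.imread('pics/w4.png'); cv2.imwrite('pics/w4c.png',cv2.resize(im[130:270,180:380],None,fx=4,fy=4,interpolation=cv2.INTER_CUBIC))
E
```

```text
time: 12.02
position: [0.649, -0.0569, 0.3394]
tool_rot: [1.111, 1.265, -1.104]
ft_force: [0.4, -0.0, -0.5]
grip_width: 0.594
t 12.025 p [ 0.649  -0.0569  0.3394] q [-0.355, 0.385, 0.516, 1.553, -0.198, 1.249, 0.328] F [ 0.4 -0.  -0.5] M [-0.1   0.06  0.01] g 51.7
x [ 0.007  0.    -1.   ] y [0.991 0.136 0.007]
```

View pics/w4c.png

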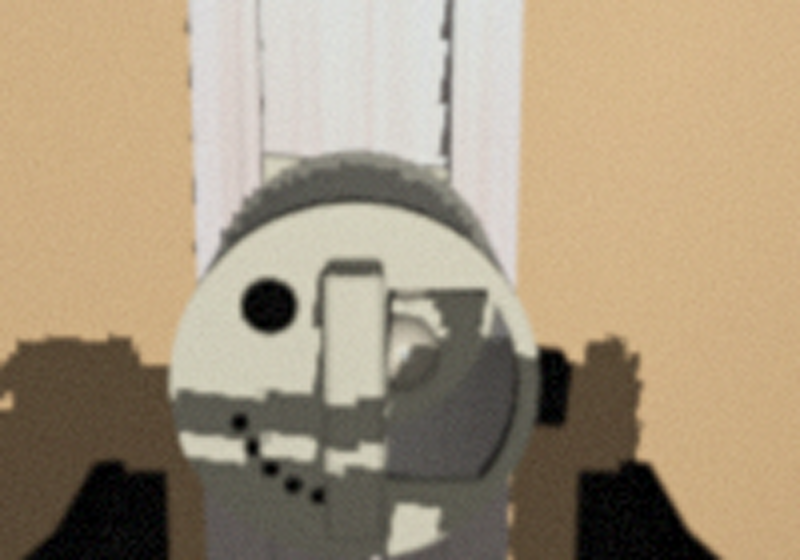

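```bash
python3 - <<'E'
from h import *
c=cam('wrist')
d=px2w('wrist',(180+355/4,130+386/4),.0915,c);print('disc',d)
f=lambda u,z:px2w('wrist',(180+u[0]/4,130+u[1]/4),z,c)
A=f((188,5),.015),f((197,255),.015),f((525,5),.015),f((517,245),.015); print(np.round(A,4))
for a,b in((0,1),(2,3)): print(np.degrees(np.arctan2(*(A[a]-A[b])[[1,0]])))
from numpy import cos,sin,radians
th=radians(97.7); n=np.array([cos(th),sin(th)]); m=np.array([-sin(th),cos(th)])  # rail x, rail y
print('rail y offs of edges',[a[:2]@m for a in A],'disc',d[:2]@m, 'topcam center', np.array([.641,-.0274])@m)
E
```

```text
disc [ 0.64672373 -0.0563304   0.0915    ]
[[ 6.026e-01  1.000e-04  1.500e-02]
 [ 6.102e-01 -5.360e-02  1.500e-02]
 [ 6.739e-01  9.900e-03  1.500e-02]
 [ 6.807e-01 -4.170e-02  1.500e-02]]
97.99625392063692
97.48549935138121
rail y offs of edges [np.float64(-0.5972071522042567), np.float64(-0.5974879777826532), np.float64(-0.6691742469403908), np.float64(-0.6689792463074132)] disc -0.633344854488242 topcam center -0.6315490095367489
```

```bash
cat > kin.py <<'E'
import numpy as np
from scipy.optimize import least_squares
from scipy.spatial.transform import Rotation as R
D=[]
def add(q,p,x,y): D.append((q,p,x,y))
add([-1.21789338,0.32181129,-0.07009701,1.45167478,0.02258978,1.37080445,-0.05690736],[0.21598527,0.61284395,0.40366899],[0,0,-1],[.332,.943,0])
add([-0.986, 0.067, 0.12, 1.769, -0.008, 1.306, -0.148],[0.3601,0.3873,0.396],[.001,.001,-1],[.754,.657,.001])
add([-0.404, 0.393, 0.583, 1.566, -0.224, 1.25, -0.089],[0.6451,-0.0585,0.3361],[.001,0,-1],[.954,-.299,.001])
add([-0.399, 0.454, 0.576, 1.619, -0.265, 1.148, -0.134],[0.648,-0.0566,0.2754],[0,0,-1],[.931,-.365,0])
add([-0.615, 0.544, 0.886, 1.626, -0.447, 1.189, -1.55],[0.6478,-0.0557,0.2758],[-.001,.001,-1],[-.344,-.939,0])
add([-0.208, 0.395, 0.323, 1.588, -0.132, 1.18, 1.298],[0.648,-0.0564,0.3008],[0,0,-1],[.403,.915,0])
E
cat > fit.py <<'E'
from kin import *
import itertools
def rot(ax,a): v=np.zeros(3); v['xyz'.index(ax)]=a; return R.from_rotvec(v).as_matrix()
def fk(q,L,s,psi,c7):
    h,L1,L2,L3,a1,a2,a3=L
    M=rot('z',s[0]*q[0]+psi); p=np.array([0,0,h])
    M=M@rot('y',q[1]); p=p+M@[a1,0,L1]; M=M@rot('z',s[1]*q[2]); M=M@rot('y',q[3]); p=p+M@[a2,0,L2]
    M=M@rot('z',s[2]*q[4])@rot('y',q[5]); p=p+M@[a3,0,L3]; M=M@rot('z',s[3]*q[6]+c7)
    return p,M
best=[]
if __name__=='__main__':
  for s in itertools.product([1,-1],repeat=4):
    def res(v):
        r=[]
        for q,p,x,y in D:
            pp,M=fk(q,v[:7],s,v[7],v[8]); r+=list(pp-p)+list(.3*(M[:,2]-x))+list(.3*(M[:,0]-y))
        r+=list(1e-3*v[4:7])
        r.append(1e-3*(v[3]-.1)); return np.array(r)
    for psi in (0,3.14):
     for c in (0,1.57,3.14,-1.57):
      o=least_squares(res,[.3,.5,.5,.1,0,0,0,psi,c]); best.append((o.cost,s,o.x.round(4).tolist()))
  best.sort(key=lambda b:b[0])
  for b in best[:4]: print(b)
E
python3 fit.py
```

```text
(np.float64(1.8305362096911762e-05), (-1, -1, -1, -1), [0.4317, 0.467, 0.4927, 0.3949, -0.004, -0.0227, -0.0196, -0.0422, 3.0993])
(np.float64(1.8305362096926965e-05), (-1, -1, -1, -1), [0.4317, 0.467, 0.4927, 0.3949, -0.004, -0.0227, -0.0196, -0.0422, 3.0993])
(np.float64(1.830536209693504e-05), (-1, -1, -1, -1), [0.4317, 0.467, 0.4927, 0.3949, -0.004, -0.0227, -0.0196, -0.0422, 3.0993])
(np.float64(1.8305362096943705e-05), (-1, -1, -1, -1), [0.4317, 0.467, 0.4927, 0.3949, -0.004, -0.0227, -0.0196, -0.0422, -3.1839])
```

```bash
cat >> h.py <<'E'
TH=np.radians(97.75); n=np.array([np.cos(TH),np.sin(TH),0]); Z=np.array([0,0,1.]); C=np.array([.6467,-.0563,0])
def side(adeg,nn=n):  # tool x pointing -nn and down by adeg, y horizontal away from robot side
    a=np.radians(adeg); x=-nn*np.cos(a)-Z*np.sin(a); return frame(x,np.cross(nn,Z))
E
python3 - <<'E'
from h import *
st(); M=side(90); print(M[:,1]); print(R.from_matrix(Tst()[:3,:3].T@side(47)).as_rotvec())
rows([.616,.17,.33],side(47),5)
E
```

```text
t 12.075 p [ 0.6484 -0.0566  0.3374] q [-0.355, 0.387, 0.516, 1.555, -0.198, 1.249, 0.328] F [0.6 0.5 0.2] M [-0.12  0.03 -0.01] g 55.8
x [ 0.003  0.    -1.   ] y [0.991 0.136 0.003]
[9.90865897e-01 1.34850930e-01 2.92231924e-34]
[-4.64689442e-04 -7.50294086e-01 -3.49564643e-03]
[1.5, -0.3, -45.8] [-0.0001, -0.1501, -0.0007] 87 
[-5.4, -0.3, -45.5] [-0.0001, -0.1501, -0.0007] 87 
[-12.1, -0.3, -44.2] [-0.0001, -0.1501, -0.0007] 87 
[-18.6, -0.3, -41.9] [-0.0001, -0.1501, -0.0007] 87 
[-24.7, -0.3, -38.6] [-0.0001, -0.1501, -0.0007] 87
```

```bash
python3 -m crank '[1.5,0,-46,0,-0.15,0,87, -5.5,0,-45.5,0,-0.15,0,87, -12,0,-44,0,-0.15,0,87, -18.5,0,-42,0,-0.15,0,87, -24.5,0,-38.5,0,-0.15,0,87]'; python3 - <<'E'
from h import *
st()
E
python3 -m crank '[0,0,0,0,0,0,87, 0,0,0,0,0,0,87, 0,0,0,0,0,0,87, 0,0,0,0,0,0,87, 0,0,0,0,0,0,87]' | head -1
python3 -c "from h import *;st()"
```

```text
time: 12.7
position: [0.6162, 0.172, 0.3274]
tool_rot: [0.582, 0.669, -1.348]
ft_force: [-0.3, -1.0, -0.8]
grip_width: 0.997
t 12.7 p [0.6162 0.172  0.3274] q [-0.942, 0.494, 0.586, 1.567, 0.47, 1.385, -0.391] F [-0.3 -1.  -0.8] M [ 0.8   0.11 -0.01] g 86.8
x [ 0.093 -0.679 -0.728] y [ 0.991  0.137 -0.   ]
time: 13.32
t 13.325 p [0.6171 0.1692 0.3286] q [-0.937, 0.491, 0.587, 1.567, 0.467, 1.383, -0.388] F [-0.4 -0.   0. ] M [ 0.75  0.13 -0.05] g 86.8
x [ 0.092 -0.675 -0.732] y [0.991 0.134 0.001]
```

```bash
cat >> kin.py <<'E'
add([-0.937, 0.491, 0.587, 1.567, 0.467, 1.383, -0.388],[0.6171,0.1692,0.3286],[.092,-.675,-.732],[.991,.134,.001])
E
python3 fit.py | head -1
```

```text
(np.float64(0.00010698010308784824), (-1, -1, -1, -1), [0.2255, 0.4695, 0.5099, 0.1885, -0.0102, -0.0241, -0.008, -0.0379, 3.105])
```

```bash
cat > fit2.py <<'E'
from kin import *
from fit import rot
s=(-1,-1,-1,-1)
def fk(q,v):
    h,L1,L2,L3,b1,b2,b3,b4=v
    M=rot('z',-q[0]); p=np.array([0,0,h])+M@[0,b1,0]
    M=M@rot('y',q[1]); p=p+M@[0,b2,L1]; M=M@rot('z',-q[2])@rot('y',q[3]); p=p+M@[0,b3,L2]
    M=M@rot('z',-q[4])@rot('y',q[5]); p=p+M@[0,b4,L3]; M=M@rot('z',-q[6]+np.pi)
    return p,np.c_[M[:,2],M[:,0],M[:,1]]
def fit():
    def res(v):
        r=[]
        for q,p,x,y in D:
            pp,M=fk(q,v); r+=list(pp-p)
        return np.array(r+list(1e-2*v[4:]))
    o=least_squares(res,[.25,.47,.5,.19,0,0,0,0]); return o.x,o
if __name__=='__main__':
    v,o=fit(); print(v.round(4)); print((o.fun[:-4].reshape(-1,3)*1000).round(1))
    for q,p,x,y in D: print((fk(q,v)[1][:,0]-x).round(3),(fk(q,v)[1][:,1]-y).round(3))
E
python3 fit2.py
```

```text
[ 0.2498  0.467   0.5134  0.1858 -0.0078 -0.0078 -0.0108 -0.    ]
[[-0.1  0.   0.2]
 [ 0.2 -0.1 -0.3]
 [-0.   0.1 -0.3]
 [-0.  -0.1  0.1]
 [ 0.1  0.1  0.1]
 [-0.   0.1  0.1]
 [-0.1  0.   0.1]]
[-0.001 -0.002  0.   ] [ 0.     0.    -0.002]
[-0.001 -0.001  0.   ] [ 0.    -0.    -0.001]
[-0.001 -0.     0.   ] [ 0.    -0.    -0.001]
[-0.  0.  0.] [-0.    -0.001 -0.   ]
[-0. -0.  0.] [ 0.001 -0.    -0.   ]
[ 0. -0.  0.] [ 0.  0. -0.]
[-0.001 -0.    -0.   ] [ 0. -0. -0.]
```

```bash
cat > ik.py <<'E'
from fit2 import *
V,_=fit()
LO=np.array([-2.86,-.3,-1.38,.06,-1.56,.09,-2.69]);HI=np.array([2.86,2.09,1.24,2.45,4.7,2.05,2.69])
def ik(p,M,q0,w=.01,mar=.08):
    # distance-to-seed weighted
    def res(q):
        pp,MM=fk(q,V); e=R.from_matrix(MM.T@M).as_rotvec()
        return np.r_[(pp-p)*10,e*3,w*(q-q0)]
    o=least_squares(res,np.clip(q0,LO+mar+.001,HI-mar-.001),bounds=(LO+mar,HI-mar)); pp,MM=fk(o.x,V)
    return o.x,np.linalg.norm(pp-p)*1000,np.linalg.norm(R.from_matrix(MM.T@M).as_rotvec())
def grasp(a,h0):
    a=np.radians(a); x=np.array([0,-np.cos(a),-np.sin(a)]); y=np.array([1.,0,0]); G=np.eye(4); G[:3,:3]=np.c_[x,y,np.cross(x,y)]; G[:3,3]=np.array([0,0,h0])-.164*x; return G
def pose(p,yaw,tip=0):
    S=np.eye(4); S[:3,:3]=R.from_euler('z',yaw).as_matrix()@R.from_euler('y',tip).as_matrix(); S[:3,3]=p; return S
E
cat > chk.py <<'E'
from ik import *
q0=np.array([-0.937, 0.491, 0.587, 1.567, 0.467, 1.383, -0.388])
yr=np.radians(7.75); nn=np.array([-np.sin(yr),np.cos(yr),0]); C=np.array([.6467,-.0563,.004])
tin=np.array([.425,-.02,0]); tile=np.array([.427,-.235,.012])
for a in (20,30,40,50):
    G=grasp(a,.062); q=q0
    for nm,S in (('B',pose(C,yr)),('C',pose(C+.13*nn,yr)),('D',pose(C+.13*nn+[0,0,.15],yr))):
        T=S@G; q,e,r=ik(T[:3,3],T[:3,:3],q); print(a,nm,q.round(2).tolist(),round(e,1),round(r,3),'TCPz',T[2,3].round(3))
    qd=q
    for th in (110,120):
      for ps in (-60,-30,0,30,60,90):
        S=pose([0,0,0],np.radians(ps),np.radians(th)); m=S[:3,:3]@[.03,0,.092]; S[:3,3]=tin+[0,0,.11]-m; T=S@G
        q,e,r=ik(T[:3,3],T[:3,:3],qd)
        if e<3: print(a,'pour',th,ps,q.round(2).tolist(),round(e,1),round(r,3),'TCP',T[:3,3].round(3),'q45 path',np.abs(q-qd).max().round(2))
    for ps in (-90,-60,-30,0,30,60,90,):
        S=pose(tile,np.radians(ps)); T=S@G; q,e,r=ik(T[:3,3],T[:3,:3],qd)
        if e<3: print(a,'place',ps,q.round(2).tolist(),round(e,1),'TCP',T[:3,3].round(3))
E
python3 chk.py
```

```text
20 B [-0.95, 0.91, 0.66, 1.68, 0.69, 1.21, -0.7] 0.0 0.0 TCPz 0.122
20 C [-1.05, 0.95, 0.59, 1.54, 0.6, 1.4, -0.71] 0.0 0.0 TCPz 0.122
20 D [-1.1, 0.74, 0.66, 1.54, 0.68, 1.53, -0.56] 0.0 0.0 TCPz 0.272
20 pour 110 0 [-0.84, 0.89, 0.31, 1.78, 0.67, 1.95, 0.82] 0.0 0.0 TCP [0.46  0.134 0.129] q45 path 1.38
20 pour 110 30 [-1.11, 0.77, 0.33, 2.12, 0.91, 1.68, 0.69] 0.0 0.0 TCP [0.378 0.131 0.129] q45 path 1.25
20 pour 120 0 [-0.84, 0.92, 0.31, 1.78, 0.7, 1.97, 0.99] 0.0 0.0 TCP [0.463 0.134 0.123] q45 path 1.55
20 pour 120 30 [-1.1, 0.8, 0.32, 2.12, 0.94, 1.71, 0.83] 0.0 0.0 TCP [0.381 0.132 0.123] q45 path 1.39
20 place -60 [-0.45, 1.02, 0.76, 1.53, 0.19, 1.71, -0.77] 0.0 TCP [ 0.56  -0.158  0.13 ]
20 place -30 [-0.74, 0.86, 0.76, 1.86, 0.46, 1.35, -0.77] 0.0 TCP [ 0.504 -0.102  0.13 ]
20 place 0 [-1.01, 0.68, 0.79, 2.24, 0.86, 1.01, -0.95] 0.0 TCP [ 0.427 -0.081  0.13 ]
30 B [-0.91, 0.8, 0.64, 1.71, 0.63, 1.14, -0.61] 0.0 0.0 TCPz 0.148
30 C [-1.01, 0.84, 0.57, 1.58, 0.55, 1.32, -0.65] 0.0 0.0 TCPz 0.148
30 D [-1.05, 0.64, 0.63, 1.54, 0.61, 1.49, -0.51] 0.0 0.0 TCPz 0.298
30 pour 110
[... 2416 characters left out ...]
TCP [0.459 0.121 0.105] q45 path 1.11
50 pour 110 60 [-1.09, 0.89, 0.33, 2.1, 0.94, 1.74, 0.53] 0.0 0.0 TCP [0.384 0.119 0.105] q45 path 0.9
50 pour 120 30 [-0.96, 1.1, 0.46, 1.78, 0.71, 1.97, 0.9] 0.0 0.0 TCP [0.457 0.12  0.088] q45 path 1.28
50 pour 120 60 [-1.09, 0.99, 0.33, 2.09, 0.98, 1.79, 0.6] 0.0 0.0 TCP [0.383 0.117 0.088] q45 path 0.97
50 place -90 [-0.26, 0.76, 0.8, 1.58, -0.17, 1.62, -0.96] 0.0 TCP [ 0.532 -0.235  0.2  ]
50 place -60 [-0.45, 0.65, 0.79, 1.75, 0.07, 1.4, -0.74] 0.0 TCP [ 0.518 -0.182  0.2  ]
50 place -30 [-0.64, 0.46, 0.79, 1.98, 0.35, 1.14, -0.59] 0.0 TCP [ 0.48  -0.144  0.2  ]
50 place 0 [-0.75, 0.18, 0.76, 2.25, 0.75, 0.92, -0.52] 0.0 TCP [ 0.427 -0.13   0.2  ]
```

```bash
python3 - <<'E'
from h import *
snap('top','t1'); c=cam('top')
for nm,zt,zb in (('tin',.06,0),('tile',.012,.012),('bottle',.075,0),('cutter',.035,0),('square_tin',.04,0)):
    for d in ctrl.regions_of('top',nm)[:2]:
        ys,xs=np.nonzero(d['region']); x0=(xs.min()+xs.max())/2;y0=(ys.min()+ys.max())/2
        print(nm,round(d['confidence'],2),len(xs),(xs.min(),xs.max(),ys.min(),ys.max()),'top-plane ctr',px2w('top',(x0,y0),zt,c).round(3))
E
```

```text
tin 0.58 2298 (np.int64(226), np.int64(280), np.int64(223), np.int64(275)) top-plane ctr [ 0.419 -0.014  0.06 ]
tile 0.56 2217 (np.int64(315), np.int64(364), np.int64(221), np.int64(270)) top-plane ctr [ 0.428 -0.234  0.012]
bottle 0.5 127 (np.int64(286), np.int64(296), np.int64(240), np.int64(253)) top-plane ctr [ 0.426 -0.107  0.075]
square_tin 0.68 2078 (np.int64(137), np.int64(188), np.int64(213), np.int64(261)) top-plane ctr [0.449 0.212 0.04 ]
```

View pics/t1.png

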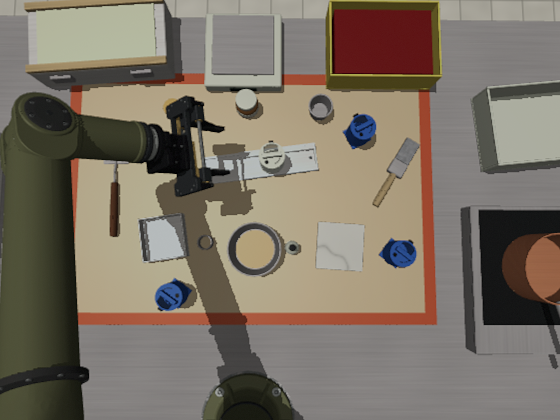

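```bash
cat > col.py <<'E'
from ik import *
obs={'tin':('c',.420,-.017,.067,.06),'bottle':('c',.427,-.110,.017,.075),'cutter':('c',.437,.102,.019,.035),'sq':('b',.449,.212,.060,.04),'bluL':('c',.31,.18,.045,.11),'tile':('b',.428,-.234,.06,.012),'bluR':('c',.41,-.37,.045,.11),'bench':('b',.4,0,5,0)}
def clear(P,o):
    if o[0]=='c': d=np.hypot(P[:,0]-o[1],P[:,1]-o[2])-o[3]
    else: d=np.maximum(abs(P[:,0]-o[1]),abs(P[:,1]-o[2]))-o[3]
    dz=P[:,2]-o[4]; return np.where((d>0)&(dz>0),np.hypot(d,dz),np.maximum(d,dz)).min()
def box(x0,x1,y0,y1,z0,z1,n=9):
    g=np.meshgrid(np.linspace(x0,x1,n),np.linspace(y0,y1,n),np.linspace(z0,z1,n)); return np.c_[[a.ravel() for a in g]].T/1000
parts={'body':box(60,113,-95,95,-37.5,37.5),'coup':box(0,70,-40,40,-40,40),'fL':box(100,184,-58,-32,-10,10),'fR':box(100,184,32,58,-10,10),'wrist':box(-250,0,-55,55,-55,55)}
jar=box(-32,32,-32,32,15,102); jar=jar[np.hypot(jar[:,0],jar[:,1])<.0321]; foot=box(-28,28,-28,28,0,5)
def report(S,G):
    T=S@G; r={}
    for k,B in parts.items():
        P=B@T[:3,:3].T+T[:3,3]
        for o in obs: r[k,o]=clear(P,obs[o])
    for k,B in(('jar',jar),('foot',foot)):
        P=B@S[:3,:3].T+S[:3,3]
        for o in obs: r[k,o]=clear(P,obs[o])
    return sorted(((round(v*1000),)+k for k,v in r.items()))
E
python3 - <<'E'
from col import *
tin=np.array([.42,-.017,0]); qd=np.array([-1.05, 0.64, 0.63, 1.54, 0.61, 1.49, -0.51])
for a in (20,30,40):
 G=grasp(a,.062)
 for H in (.11,.13,.15):
  for ps in (0,15,30,45,60):
    S=pose([0,0,0],np.radians(ps),np.radians(115)); m=S[:3,:3]@[.03,0,.092]; S[:3,3]=tin+[0,0,H]-m; T=S@G
    q,e,r=ik(T[:3,3],T[:3,:3],qd)
    print(a,H,ps,round(e,1),q.round(2).tolist(),report(S,G)[:4])
E
```

```text
20 0.11 0 0.0 [-0.83, 0.9, 0.29, 1.79, 0.68, 1.97, 0.89] [(-19, 'body', 'tin'), (1, 'wrist', 'sq'), (16, 'body', 'cutter'), (18, 'wrist', 'bench')]
20 0.11 15 0.0 [-0.97, 0.84, 0.3, 1.95, 0.8, 1.83, 0.84] [(-19, 'body', 'tin'), (-10, 'wrist', 'bluL'), (-4, 'wrist', 'sq'), (18, 'wrist', 'bench')]
20 0.11 30 0.0 [-1.1, 0.78, 0.31, 2.12, 0.92, 1.71, 0.75] [(-32, 'wrist', 'bluL'), (-19, 'body', 'tin'), (4, 'wrist', 'sq'), (15, 'coup', 'bluL')]
20 0.11 45 0.0 [-1.22, 0.74, 0.31, 2.3, 1.05, 1.6, 0.63] [(-31, 'wrist', 'bluL'), (-19, 'body', 'tin'), (18, 'wrist', 'bench'), (24, 'fR', 'tin')]
20 0.11 60 28.6 [-0.6, 0.77, -0.34, 2.37, 1.4, 1.97, 0.39] [(-26, 'wrist', 'bluL'), (-19, 'body', 'tin'), (18, 'wrist', 'bench'), (24, 'coup', 'bluL')]
20 0.13 0 0.0 [-0.87, 0.87, 0.34, 1.8, 0.68, 1.97, 0.93] [(-2, 'body', 'tin'), (19, 'wrist', 'sq'), (25, 'body', 'cutter'), (36, 'wrist', 'bluL')]
20 0.13 15 0.0 [-0.98, 0.8, 0.32, 1.96, 0.81, 1.85, 0.87] [(-2, 'body', 'tin'), (-1, 'wrist', 'bluL'), (16, 'wrist', 'sq'), (26, 'coup', 'bluL')]
20 0.13 30 0.0 [-1.11, 0.73, 0.32, 2.14, 0.93, 1.73, 0.78] [(-17
[... 4916 characters left out ...]
5, 0.34, 1.97, 1.38] [(3, 'body', 'tin'), (10, 'wrist', 'bench'), (37, 'wrist', 'sq'), (46, 'body', 'cutter')]
40 0.15 15 0.0 [-1.01, 1.0, 0.57, 1.78, 0.63, 1.97, 1.01] [(3, 'body', 'tin'), (9, 'wrist', 'sq'), (10, 'wrist', 'bench'), (47, 'body', 'cutter')]
40 0.15 30 0.0 [-0.96, 0.87, 0.35, 1.92, 0.82, 1.94, 0.82] [(-5, 'wrist', 'sq'), (3, 'body', 'tin'), (8, 'wrist', 'bluL'), (10, 'wrist', 'bench')]
40 0.15 45 0.0 [-1.09, 0.81, 0.36, 2.09, 0.93, 1.81, 0.73] [(-22, 'wrist', 'bluL'), (-5, 'wrist', 'sq'), (3, 'body', 'tin'), (10, 'wrist', 'bench')]
40 0.15 60 0.0 [-1.21, 0.77, 0.36, 2.26, 1.05, 1.7, 0.6] [(-40, 'wrist', 'bluL'), (3, 'body', 'tin'), (10, 'wrist', 'bench'), (31, 'wrist', 'sq')]
```

```bash
python3 - <<'E'
from col import *
tin=np.array([.42,-.017,0]); qd=np.array([-1.05, 0.64, 0.63, 1.54, 0.61, 1.49, -0.51])
for a in (15,20,25):
 G=grasp(a,.05)
 for H in (.12,.135,.15):
  for ps in (0,8,15):
   for th in (115,130):
    S=pose([0,0,0],np.radians(ps),np.radians(th)); m=S[:3,:3]@[.03,0,.092]; S[:3,3]=tin-.02*S[:3,:3]@[0,0,1]*[1,1,0]+[0,0,H]-m; T=S@G
    q,e,r=ik(T[:3,3],T[:3,:3],qd)
    print(a,H,ps,th,round(e,1),q.round(2).tolist(),report(S,G)[:3])
E
```

```text
15 0.12 0 115 0.0 [-0.9, 0.8, 0.28, 1.91, 0.69, 1.92, 0.87] [(-3, 'body', 'tin'), (6, 'wrist', 'bluL'), (19, 'wrist', 'sq')]
15 0.12 0 130 0.0 [-0.87, 0.83, 0.25, 1.89, 0.75, 1.96, 1.12] [(4, 'body', 'tin'), (6, 'wrist', 'sq'), (15, 'wrist', 'bluL')]
15 0.12 8 115 0.0 [-0.97, 0.76, 0.29, 2.0, 0.75, 1.85, 0.84] [(-5, 'wrist', 'bluL'), (-3, 'body', 'tin'), (17, 'coup', 'bluL')]
15 0.12 8 130 0.0 [-0.95, 0.79, 0.26, 1.98, 0.81, 1.88, 1.09] [(0, 'wrist', 'bluL'), (4, 'body', 'tin'), (6, 'wrist', 'sq')]
15 0.12 15 115 0.0 [-1.04, 0.73, 0.29, 2.08, 0.81, 1.79, 0.81] [(-14, 'wrist', 'bluL'), (-3, 'body', 'tin'), (15, 'coup', 'bluL')]
15 0.12 15 130 0.0 [-1.02, 0.77, 0.27, 2.06, 0.86, 1.82, 1.06] [(-11, 'wrist', 'bluL'), (4, 'body', 'tin'), (7, 'wrist', 'sq')]
15 0.135 0 115 0.0 [-0.91, 0.77, 0.29, 1.91, 0.7, 1.94, 0.89] [(11, 'body', 'tin'), (18, 'wrist', 'bluL'), (33, 'wrist', 'sq')]
15 0.135 0 130 0.0 [-0.88, 0.8, 0.27, 1.9, 0.76, 1.97, 1.14] [(17, 'wrist', 'sq'), (19, 'body', 'tin'), (26, 'wrist', 'bluL')]
15 0.135 8 115 0.0 [-0.98, 0.73, 0.3, 2.0, 0.76, 1.87, 0.86] [(7, 'wrist', 'bluL')
[... 5114 characters left out ...]
y', 'tin'), (29, 'wrist', 'sq'), (34, 'wrist', 'bluL')]
25 0.15 0 130 0.0 [-1.04, 0.95, 0.54, 1.83, 0.65, 1.97, 1.28] [(-1, 'wrist', 'sq'), (13, 'wrist', 'bench'), (22, 'body', 'tin')]
25 0.15 8 115 0.0 [-0.93, 0.8, 0.34, 1.91, 0.71, 1.97, 0.89] [(18, 'body', 'tin'), (21, 'wrist', 'bluL'), (27, 'wrist', 'sq')]
25 0.15 8 130 0.0 [-0.98, 0.86, 0.39, 1.91, 0.76, 1.97, 1.16] [(-1, 'wrist', 'sq'), (13, 'wrist', 'bench'), (21, 'wrist', 'bluL')]
25 0.15 15 115 0.0 [-0.97, 0.76, 0.32, 1.99, 0.77, 1.92, 0.85] [(9, 'wrist', 'bluL'), (18, 'body', 'tin'), (27, 'wrist', 'sq')]
25 0.15 15 130 0.0 [-0.96, 0.81, 0.3, 1.98, 0.84, 1.95, 1.08] [(-1, 'wrist', 'sq'), (3, 'wrist', 'bluL'), (13, 'wrist', 'bench')]
```

```bash
python3 - <<'E'
from h import *
M=side(20); G=C+[0,0,.054]
print(G-.264*M[:,0], G-.164*M[:,0]); rows(G-.264*M[:,0],M,5)
E
```

```text
[0.61324634 0.18951287 0.14429332] [0.62591818 0.09640194 0.1100913 ]
[24.3, -0.2, -27.9] [0.0001, -0.0944, -0.0001] 87 
[21.5, -0.2, -30.1] [0.0001, -0.0944, -0.0001] 87 
[18.6, -0.2, -32.0] [0.0001, -0.0944, -0.0001] 87 
[15.5, -0.2, -33.6] [0.0001, -0.0944, -0.0001] 87 
[12.3, -0.2, -34.9] [0.0001, -0.0944, -0.0001] 87
```

```bash
python3 -m crank '[24.5,-0.2,-28,0,-0.0944,0,87, 21.5,-0.2,-30,0,-0.0944,0,87, 18.5,-0.2,-32,0,-0.0944,0,87, 15.5,-0.2,-33.5,0,-0.0944,0,87, 12.5,-0.2,-35,0,-0.0944,0,87]'; python3 -c "from h import *;st()"
```

```text
time: 14.25
position: [0.6134, 0.19, 0.143]
tool_rot: [0.249, 0.284, -1.418]
ft_force: [0.1, -0.1, 0.3]
grip_width: 1.003
t 14.25 p [0.6134 0.19   0.143 ] q [-1.033, 0.905, 0.614, 1.593, 0.644, 1.365, -0.693] F [ 0.1 -0.1  0.3] M [ 1.11  0.2  -0.03] g 87.2
x [ 0.129 -0.932 -0.34 ] y [0.991 0.137 0.001]
```

```bash
python3 -m crank '[10,0,0,0,0,0,87, 10,0,0,0,0,0,87, 10,0,0,0,0,0,87, 0,0,0,0,0,0,87, 0,0,0,0,0,0,87]'|head -1; python3 - <<'E'
from h import *
st(); snap('wrist','w5'); c=cam('wrist')
for z in (0.02,.054,.086): print(z,w2px('wrist',C+[0,0,z],c).round(1))
for s in(-1,1): print(w2px('wrist',C+[0,0,.054]+s*.032*Tst()[:3,1],c).round(1))
E
```

```text
time: 14.88
t 14.875 p [0.6175 0.1613 0.1349] q [-1.008, 0.906, 0.623, 1.623, 0.658, 1.315, -0.7] F [ 0.2  0.4 -0.1] M [1.01 0.18 0.01] g 87.1
x [ 0.128 -0.931 -0.343] y [0.991 0.135 0.002]
0.02 [271.3 182.6]
0.054 [271.3 234.1]
0.086 [271.4 284. ]
[222.2 234.2]
[320.5 234.1]
```

View pics/w5.png

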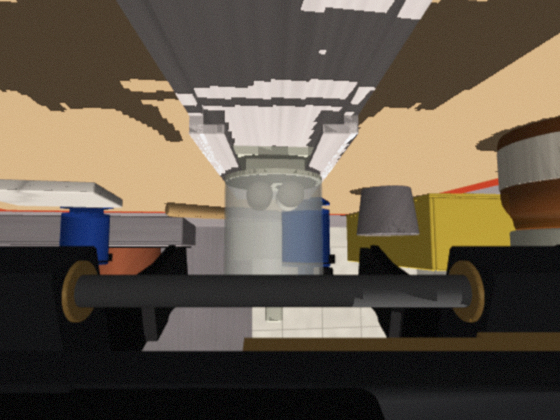

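```bash
python3 -m crank '[18,0,0,0,0,0,87, 18,0,0,0,0,0,87, 18,0,0,0,0,0,87, 16,0,0,0,0,0,87, 0,0,0,0,0,0,87]'|head -1; python3 -c "from h import *;st();snap('scene','s3')"; python3 - <<'E'
from h import *
im=cv2.imread('pics/s3.png'); cv2.imwrite('pics/s3c.png',cv2.resize(im[150:320,260:450],None,fx=4,fy=3.5,interpolation=cv2.INTER_CUBIC))
E
```

```text
time: 15.55
t 15.55 p [0.6258 0.0937 0.1096] q [-0.944, 0.933, 0.646, 1.679, 0.695, 1.199, -0.72] F [ 0.1 -0.1 -0.2] M [1.08 0.18 0.05] g 86.8
x [ 0.124 -0.932 -0.34 ] y [ 0.991  0.132 -0.001]
```

View pics/s3c.png

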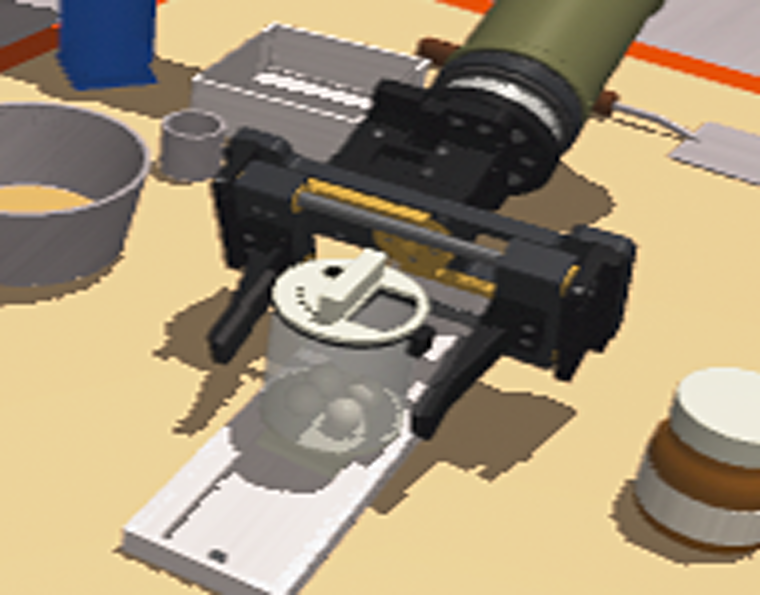

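```bash
python3 -m crank '[0,0,0,0,0,0,70, 0,0,0,0,0,0,60, 0,0,0,0,0,0,55, 0,0,0,0,0,0,55, 0,0,0,0,0,0,55]' 40|head -1; python3 - <<'E'
from h import *
s=st(); T=Tst(s); print('grasp pt',T[:3,3]+.164*T[:3,0]); print('n in tool',(T[:3,:3].T@n).round(4))
E
```

```text
time: 16.23
t 16.225 p [0.6264 0.0968 0.1101] q [-0.947, 0.932, 0.645, 1.677, 0.695, 1.199, -0.72] F [0.8 2.1 1.8] M [0.97 0.1  0.32] g 63.1
x [ 0.129 -0.931 -0.342] y [0.991 0.137 0.001]
grasp pt [ 0.6475103  -0.05586615  0.05393948]
n in tool [-0.9396  0.0021 -0.3422]
```

```bash
python3 -m crank '[-7,0,-2.6,0,0,0,55, -13,0,-4.7,0,0,0,55, -13,0,-4.7,0,0,0,55, -13,0,-4.7,0,0,0,55, -13,0,-4.7,0,0,0,55]'|head -1; python3 - <<'E'
from h import *
s=st(); T=Tst(s); print('grasp pt',T[:3,3]+.164*T[:3,0])
E
```

```text
time: 16.85
t 16.85 p [0.618  0.1582 0.1101] q [-0.997, 0.946, 0.612, 1.619, 0.651, 1.293, -0.723] F [ 4.2 -3.  -1. ] M [ 1.05 -0.19  0.91] g 63.3
x [ 0.128 -0.931 -0.341] y [0.991 0.136 0.001]
grasp pt [0.6389872  0.00544946 0.05421997]
```

```bash
python3 -m crank '[-13,0.5,-4.7,0,0,0,55, -13,0,-4.7,0,0,0,55, -13,0.2,-4.7,0,0,0,55, -13,0,-4.7,0,0,0,55, -10,0,-3.6,0,0,0,55]'|head -1; python3 - <<'E'
from h import *
s=st(); T=Tst(s); print('grasp pt',T[:3,3]+.164*T[:3,0])
snap('scene','s4'); snap('top','t4'); c=cam('top')
im=cv2.imread('pics/s4.png'); cv2.imwrite('pics/s4c.png',cv2.resize(im[150:330,260:450],None,fx=4,fy=3.3,interpolation=cv2.INTER_CUBIC))
E
```

```text
time: 17.48
t 17.475 p [0.6091 0.2247 0.1101] q [-1.042, 0.97, 0.578, 1.539, 0.605, 1.394, -0.723] F [ 2.  -2.9 -1. ] M [0.94 0.04 0.5 ] g 63.3
x [ 0.127 -0.931 -0.342] y [ 0.991  0.136 -0.   ]
grasp pt [0.62999876 0.07201288 0.05407575]
```

View pics/s4c.png

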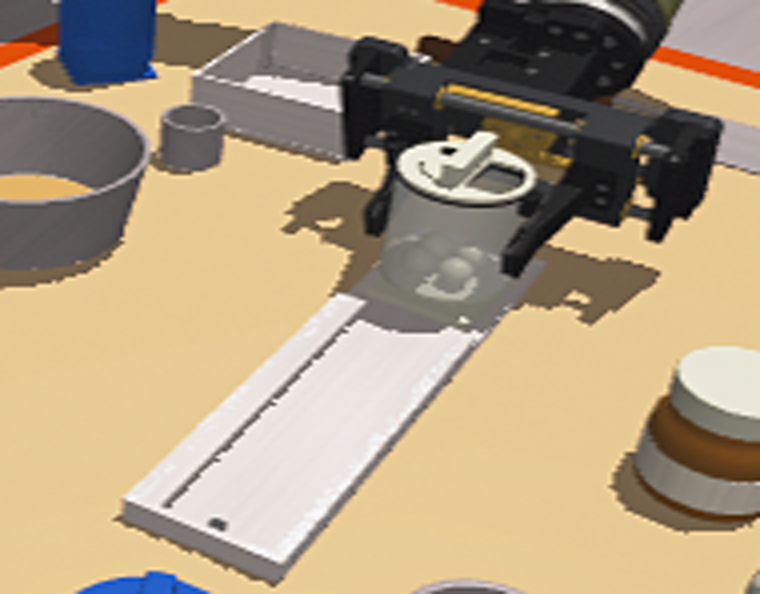

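```bash
python3 -m crank '[0,0,0,0,0,0,55, -2.7,0,7.5,0,0,0,55, -3.4,0,9.4,0,0,0,55, -6.8,0,18.8,0,0,0,55, -10.3,0,28.2,0,0,0,55]'; python3 -c "from h import *;st();snap('scene','s5')"
```

```text
time: 18.2
position: [0.609, 0.2231, 0.1789]
tool_rot: [0.249, 0.287, -1.42]
ft_force: [1.7, 0.1, -3.3]
grip_width: 0.721
t 18.2 p [0.609  0.2231 0.1789] q [-1.064, 0.867, 0.612, 1.554, 0.638, 1.447, -0.657] F [ 1.7  0.1 -3.3] M [1.88 0.34 0.03] g 62.7
x [ 0.126 -0.931 -0.341] y [ 0.991  0.135 -0.001]
```

View pics/s5.png

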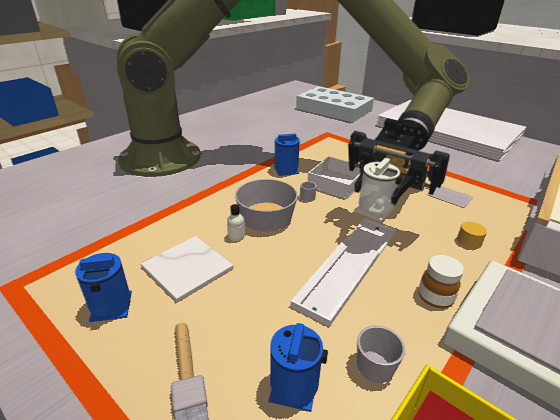

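```bash
cat > pour.py <<'E'
from h import *
import col
from col import report, grasp, pose
G=grasp(20,.05); tin=np.array([.42,-.017,0])
def S_of(tip,ps,H,back,lat=0):
    S=pose([0,0,0],np.radians(ps),np.radians(tip)); m=S[:3,:3]@[.03,0,.092]; f=np.array([np.cos(np.radians(ps)),np.sin(np.radians(ps)),0]); l=np.array([-f[1],f[0],0])
    S[:3,3]=tin-back*f+lat*l+[0,0,H]-m; return S
def check(T0,T1,k=8):
    rv=R.from_matrix(T0[:3,:3].T@T1[:3,:3]).as_rotvec()
    for i in range(1,k+1):
        T=np.eye(4); T[:3,:3]=T0[:3,:3]@R.from_rotvec(rv*i/k).as_matrix(); T[:3,3]=T0[:3,3]+(T1[:3,3]-T0[:3,3])*i/k
        print(i,report(T@np.linalg.inv(G),G)[:2])
E
python3 - <<'E'
from pour import *
T0=Tst(); S=S_of(60,3,.17,.025); T1=S@G; print(T1[:3,3],S[:3,3]); check(T0,T1); rows(T1[:3,3],T1[:3,:3],10,g=55)
E
```

```text
[0.38417605 0.13544363 0.20302641] [ 0.30048967 -0.02326327  0.14998076]
1 [(77, 'foot', 'bench'), (80, 'foot', 'sq')]
2 [(50, 'foot', 'tin'), (67, 'jar', 'tin')]
3 [(37, 'foot', 'tin'), (52, 'jar', 'tin')]
4 [(26, 'foot', 'tin'), (41, 'jar', 'tin')]
5 [(33, 'foot', 'tin'), (42, 'fR', 'tin')]
6 [(32, 'body', 'tin'), (42, 'foot', 'tin')]
7 [(20, 'body', 'tin'), (50, 'fR', 'tin')]
8 [(25, 'body', 'tin'), (26, 'wrist', 'bluL')]
[4.6, -23.6, 3.8] [-0.0963, 0.0044, -0.0429] 55 
[5.6, -23.6, 1.5] [-0.0963, 0.0044, -0.0429] 55 
[6.6, -23.4, -0.7] [-0.0963, 0.0044, -0.0429] 55 
[7.6, -22.9, -2.9] [-0.0963, 0.0044, -0.0429] 55 
[8.6, -22.2, -5.0] [-0.0963, 0.0044, -0.0429] 55 
[9.6, -21.2, -7.1] [-0.0963, 0.0044, -0.0429] 55 
[10.5, -20.0, -9.0] [-0.0963, 0.0044, -0.0429] 55 
[11.4, -18.6, -10.9] [-0.0963, 0.0044, -0.0429] 55 
[12.2, -17.0, -12.5] [-0.0963, 0.0044, -0.0429] 55 
[12.9, -15.1, -14.0] [-0.0963, 0.0044, -0.0429] 55
```

```bash
python3 -m crank '[4.5,-23.5,4,-0.0963,0.0044,-0.0429,55, 5.5,-23.5,1.5,-0.0963,0.0044,-0.0429,55, 6.5,-23.5,-0.5,-0.0963,0.0044,-0.0429,55, 7.5,-23,-3,-0.0963,0.0044,-0.0429,55, 8.5,-22,-5,-0.0963,0.0044,-0.0429,55]' 50 | head -1;  python3 -c "from h import *;st()"; python3 -m crank '[9.5,-21,-7,-0.0963,0.0044,-0.0429,55, 10.5,-20,-9,-0.0963,0.0044,-0.0429,55, 11.5,-18.5,-11,-0.0963,0.0044,-0.0429,55, 12,-17,-12.5,-0.0963,0.0044,-0.0429,55, 13,-15,-14,-0.0963,0.0044,-0.0429,55]'|head -1; python3 -c "from h import *;st();snap('scene','s6');snap('top','t6')"
```

```text
time: 18.88
t 18.875 p [0.4961 0.1795 0.1892] q [-1.072, 0.704, 0.531, 1.785, 0.599, 1.605, -0.298] F [ 0.1  0.6 -4.7] M [ 1.95 -0.18 -0.04] g 63.0
x [-0.084 -0.948 -0.307] y [ 0.859  0.087 -0.504]
time: 19.5
t 19.5 p [0.3837 0.1358 0.1989] q [-1.074, 0.58, 0.453, 2.014, 0.562, 1.765, 0.033] F [-0.5  0.7 -5. ] M [ 2.02 -0.62 -0.02] g 63.2
x [-0.247 -0.954 -0.172] y [ 0.494  0.028 -0.869]
```

View pics/s6.png

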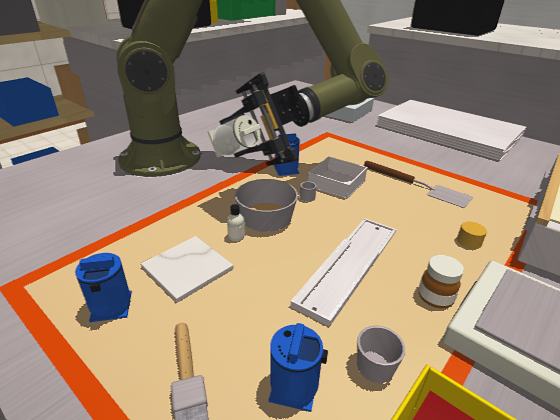

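View pics/t6.png

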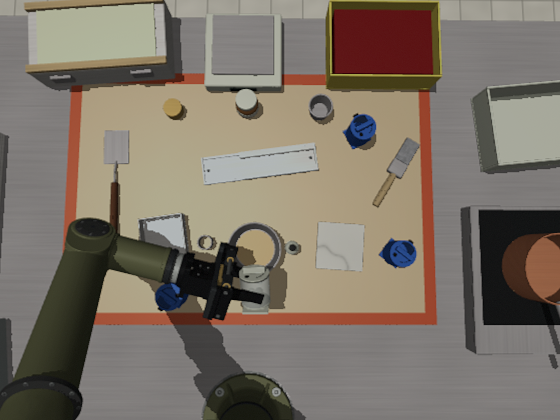

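```bash
python3 - <<'E'
from pour import *
T0=Tst(); S0=S_of(60,3,.17,.025); print(T0[:3,3]-(S0@G)[:3,3])
T1=S_of(86,3,.155,.025)@G; T2=S_of(118,3,.15,.02)@G
check(T0,T1,4); check(T1,T2,4); rows(T1[:3,3],T1[:3,:3],5,g=55); print(); rows(T2[:3,3],T2[:3,:3],10,T0=T1,g=55)
E
```

```text
[-0.00159182 -0.00039561 -0.00442965]
1 [(19, 'wrist', 'bluL'), (24, 'body', 'tin')]
2 [(17, 'wrist', 'bluL'), (26, 'body', 'tin')]
3 [(17, 'wrist', 'bluL'), (27, 'body', 'tin')]
4 [(18, 'wrist', 'bluL'), (28, 'body', 'tin')]
1 [(20, 'wrist', 'bluL'), (27, 'body', 'tin')]
2 [(23, 'body', 'tin'), (23, 'wrist', 'bluL')]
3 [(22, 'body', 'tin'), (25, 'wrist', 'bluL')]
4 [(23, 'body', 'tin'), (27, 'wrist', 'bluL')]
[-0.6, 3.8, 1.5] [-0.0839, -0.0002, -0.0307] 55 
[-0.7, 3.7, 1.8] [-0.0839, -0.0002, -0.0307] 55 
[-0.8, 3.5, 2.1] [-0.0839, -0.0002, -0.0307] 55 
[-0.9, 3.3, 2.4] [-0.0839, -0.0002, -0.0307] 55 
[-1.0, 3.0, 2.6] [-0.0839, -0.0002, -0.0307] 55 

[-0.6, 1.7, 1.7] [-0.0525, -0.0, -0.0191] 55 
[-0.7, 1.6, 1.8] [-0.0525, 0.0, -0.0191] 55 
[-0.7, 1.5, 1.9] [-0.0525, -0.0, -0.0191] 55 
[-0.7, 1.4, 2.0] [-0.0525, -0.0, -0.0191] 55 
[-0.7, 1.3, 2.0] [-0.0525, 0.0, -0.0191] 55 
[-0.8, 1.2, 2.1] [-0.0525, -0.0, -0.0191] 55 
[-0.8, 1.0, 2.2] [-0.0525, 0.0, -0.0191] 55 
[-0.8, 0.9, 2.2] [-0.0525, -0.0, -0.0191] 55 
[-0.8, 0.8, 2.3] [-0.0525, -0.0, -0.0191] 55 
[-0.8, 0.6, 2.3] [-0.0525, -0.0, -0.0191] 55
```

```bash
python3 -m crank '[-0.6,3.8,1.5,-0.084,0,-0.031,55, -0.7,3.7,1.8,-0.084,0,-0.031,55, -0.8,3.5,2.1,-0.084,0,-0.031,55, -0.9,3.3,2.4,-0.084,0,-0.031,55, -1,3,2.6,-0.084,0,-0.031,55]' | head -1;  python3 -c "from h import *;st()"; python3 -m crank '[-0.6,1.7,1.7,-0.0525,0,-0.0191,55, -0.7,1.6,1.8,-0.0525,0,-0.0191,55, -0.7,1.5,1.9,-0.0525,0,-0.0191,55, -0.7,1.4,2,-0.0525,0,-0.0191,55, -0.7,1.3,2,-0.0525,0,-0.0191,55]'|head -1; python3 - <<'E'
from pour import *
st(); snap('top','t7'); snap('scene','s7')
Rt=Tst()[:3,:3]@np.linalg.inv(G[:3,:3]); print('shaker z',Rt[:,2], np.degrees(np.arccos(Rt[2,2])))
a=cv2.imread('pics/t7.png')[215:315,190:320]; b=cv2.imread('pics/s7.png')[110:240,190:320]
cv2.imwrite('pics/c7.png',np.hstack([cv2.resize(a,(400,308)),cv2.resize(b,(390,390))[:308]]))
E
```

```text
time: 20.23
t 20.225 p [0.4013 0.1375 0.1859] q [-0.984, 0.679, 0.384, 1.95, 0.602, 1.873, 0.435] F [ 0.2 -0.  -4.8] M [ 1.98 -0.66  0.  ] g 63.0
x [-0.29  -0.957 -0.025] y [ 0.071  0.004 -0.997]
time: 20.85
t 20.85 p [0.411  0.138  0.1779] q [-0.936, 0.732, 0.339, 1.923, 0.652, 1.934, 0.683] F [ 0.3  0.2 -4.9] M [ 2.   -0.7   0.01] g 63.4
x [-0.283 -0.956  0.07 ] y [-0.205 -0.011 -0.979]
shaker z [ 0.97746172  0.05272656 -0.20442237] 101.79568730660884
```

View pics/c7.png

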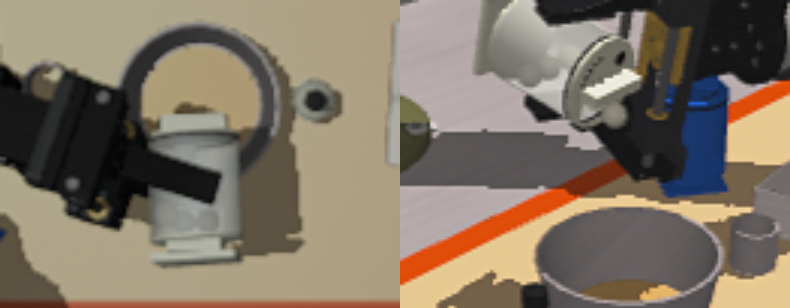

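```bash
python3 -m crank '[-0.8,1.2,2.1,-0.0525,0,-0.0191,55, -0.8,1,2.2,-0.0525,0,-0.0191,55, -0.8,0.9,2.2,-0.0525,0,-0.0191,55, -0.8,0.8,2.3,-0.0525,0,-0.0191,55, -0.8,0.6,2.3,-0.0525,0,-0.0191,55]'|head -1; python3 - <<'E'
from pour import *
st(); snap('top','t8'); snap('scene','s8')
Rt=Tst()[:3,:3]@np.linalg.inv(G[:3,:3]); print('shaker z',Rt[:,2], np.degrees(np.arccos(Rt[2,2])))
a=cv2.imread('pics/t8.png')[215:315,190:320]; b=cv2.imread('pics/s8.png')[130:240,190:320]
cv2.imwrite('pics/c8.png',np.hstack([cv2.resize(a,(400,308)),cv2.resize(b,(390,330))[:308]]))
for d in ctrl.mark_of('scene','bead0_center'): print(d)
for d in ctrl.mark_of('top','bead0_center'): print(d)
E
```

```text
time: 21.58
t 21.575 p [0.4204 0.1385 0.1699] q [-0.903, 0.779, 0.304, 1.904, 0.716, 1.982, 0.941] F [ 0.1 -0.5 -3.9] M [ 1.91 -0.53 -0.03] g 62.9
x [-0.251 -0.955  0.16 ] y [-0.466 -0.026 -0.884]
shaker z [ 0.88320768  0.04734033 -0.46658664] 117.81295476947412
{'at': [258.8, 228.7], 'confidence': 0.55}
```

View pics/c8.png

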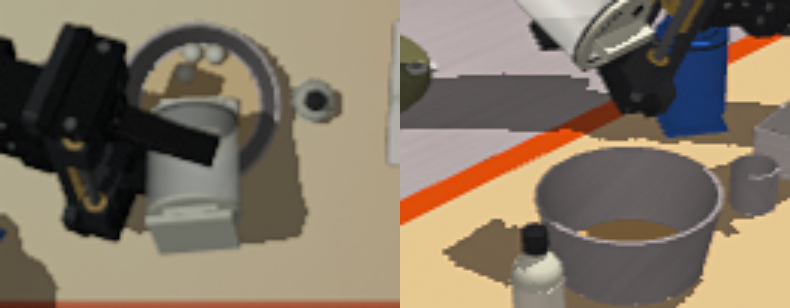

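```bash
python3 -m crank '[0,0,3,0,0,0,55, 0,0,-3,0,0,0,55, 0,0,3,0,0,0,55, 0,0,-3,0,0,0,55, 0,0,0,0,0,0,55]'|head -1; python3 - <<'E'
from pour import *
st(); snap('top','t9'); snap('scene','s9')
a=cv2.imread('pics/t9.png')[215:295,200:300]; b=cv2.imread('pics/s9.png')[100:240,190:320]
cv2.imwrite('pics/c9.png',np.hstack([cv2.resize(a,(480,384),interpolation=cv2.INTER_CUBIC),cv2.resize(b,(310,384))]))
E
```

```text
time: 22.4
t 22.4 p [0.4195 0.1386 0.1696] q [-0.906, 0.78, 0.305, 1.906, 0.715, 1.982, 0.942] F [-1.   0.5 -4.4] M [ 1.94 -0.59 -0.01] g 62.5
x [-0.251 -0.954  0.161] y [-0.468 -0.026 -0.883]
```

View pics/c9.png

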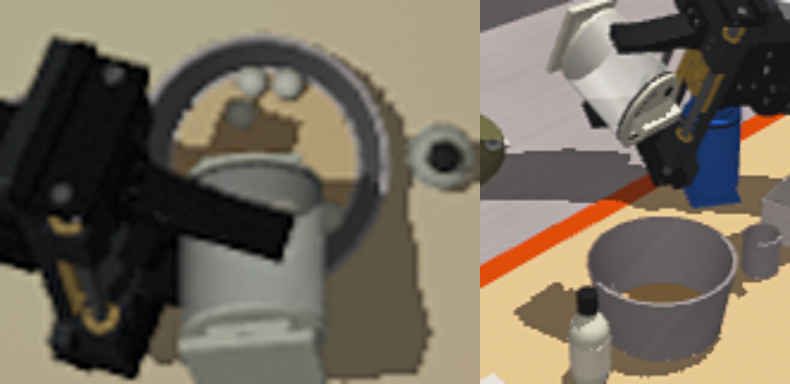

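```bash
python3 - <<'E'
from pour import *
from ik import ik
T=Tst(); print('S now',(T@np.linalg.inv(G))[:3,3])
q=np.array([-1.0,.6,.4,1.9,.6,1.7,0])
for ps in (-90,-75,-60,-45,-30,-15,0,15):
  S=pose([.428,-.234,.012],np.radians(ps)); P=S@G; qq,e,r=ik(P[:3,3],P[:3,:3],q); rep=[z for z in report(S,G) if not(z[1] in('foot','jar') and z[2] in ('tile','bench'))]
  print(ps,round(e,1),qq.round(2).tolist(),P[:3,3].round(3),rep[:4])
E
```

```text
S now [ 0.33427341 -0.02034168  0.21942998]
-90 7.6 [-0.16, 1.11, 0.71, 1.31, -0.05, 1.97, -0.94] [ 0.582 -0.234  0.118] [(23, 'body', 'bluR'), (32, 'body', 'tile'), (33, 'fR', 'bluR'), (34, 'fL', 'tile')]
-75 0.0 [-0.31, 1.1, 0.76, 1.38, 0.05, 1.87, -0.82] [ 0.577 -0.194  0.118] [(14, 'body', 'bottle'), (30, 'fR', 'bluR'), (32, 'body', 'tile'), (34, 'fL', 'tile')]
-60 0.0 [-0.45, 1.04, 0.75, 1.52, 0.18, 1.7, -0.78] [ 0.561 -0.157  0.118] [(-4, 'body', 'bottle'), (30, 'body', 'tin'), (32, 'body', 'tile'), (33, 'fL', 'bottle')]
-45 0.0 [-0.59, 0.96, 0.74, 1.68, 0.31, 1.52, -0.76] [ 0.537 -0.125  0.118] [(-10, 'body', 'bottle'), (7, 'body', 'tin'), (21, 'fL', 'bottle'), (32, 'body', 'tile')]
-30 0.0 [-0.72, 0.88, 0.74, 1.86, 0.45, 1.34, -0.79] [ 0.505 -0.101  0.118] [(-8, 'body', 'bottle'), (6, 'coup', 'bottle'), (6, 'wrist', 'tin'), (9, 'body', 'tin')]
-15 0.0 [-0.85, 0.78, 0.73, 2.04, 0.64, 1.17, -0.86] [ 0.468 -0.085  0.118] [(-12, 'coup', 'bottle'), (-4, 'body', 'bottle'), (6, 'wrist', 'tin'), (12, 'coup', 'tin')]
0 0.0 [-0.93, 0.67, 0.7, 2.23, 0.9, 1.04, -1.0] [ 0.428 -0.08   0.118] [(-11, 'coup', 'bottle'), (-4, 'body', 'bottle'), (6, 'wrist', 'tin'), (13, 'coup', 'tin')]
15 0.4 [0.61, 0.7, -0.93, 2.37, 1.69, 1.73, -1.23] [ 0.388 -0.085  0.118] [(-12, 'coup', 'bottle'), (-5, 'body', 'bottle'), (6, 'wrist', 'tin'), (12, 'coup', 'tin')]
```

```bash
cat > place.py <<'E'
from pour import *
from ik import ik
def path(T0,T1,q,k=5):
    rv=R.from_matrix(T0[:3,:3].T@T1[:3,:3]).as_rotvec(); print('ang',np.linalg.norm(rv),'dist',np.linalg.norm(T1[:3,3]-T0[:3,3]))
    for i in range(1,k+1):
        T=np.eye(4); T[:3,:3]=T0[:3,:3]@R.from_rotvec(rv*i/k).as_matrix(); T[:3,3]=T0[:3,3]+(T1[:3,3]-T0[:3,3])*i/k
        q,e,r=ik(T[:3,3],T[:3,:3],q); S=T@np.linalg.inv(G)
        rep=[z for z in report(S,G) if not(z[1] in('foot','jar') and z[2] in ('tile','bench'))]
        print(i,round(e,1),q.round(2).tolist(),rep[:2])
    return q
W1=pose([.375,-.05,.16],np.radians(-15),0)@G; W2=pose([.42,-.215,.16],np.radians(-72))@G; W3=pose([.42,-.243,.016],np.radians(-72))@G
E
python3 - <<'E'
from place import *
s=ctrl.get_state(); q=np.array(s['joint_positions']); T=Tst(s)
q=path(T,W1,q,8);q=path(W1,W2,q);q=path(W2,W3,q)
rows(W1[:3,3],W1[:3,:3],15,g=55)
E
```

```text
ang 2.0732924020807544 dist 0.1044778468884954
1 0.0 [-0.94, 0.75, 0.37, 1.9, 0.66, 1.97, 0.72] [(28, 'wrist', 'bluL'), (30, 'body', 'tin')]
2 0.0 [-0.97, 0.72, 0.43, 1.91, 0.61, 1.94, 0.5] [(35, 'wrist', 'bluL'), (43, 'body', 'tin')]
3 0.0 [-1.0, 0.69, 0.49, 1.91, 0.57, 1.91, 0.28] [(42, 'body', 'tin'), (48, 'wrist', 'bluL')]
4 0.0 [-1.04, 0.65, 0.55, 1.93, 0.54, 1.86, 0.06] [(47, 'body', 'tin'), (68, 'wrist', 'bluL')]
5 0.0 [-1.09, 0.61, 0.61, 1.94, 0.52, 1.82, -0.16] [(59, 'body', 'tin'), (86, 'foot', 'tin')]
6 0.0 [-1.14, 0.56, 0.67, 1.96, 0.51, 1.77, -0.38] [(77, 'body', 'tin'), (84, 'foot', 'tin')]
7 0.0 [-1.19, 0.51, 0.73, 1.98, 0.53, 1.72, -0.61] [(89, 'foot', 'bottle'), (89, 'foot', 'tin')]
8 0.0 [-1.25, 0.46, 0.78, 2.01, 0.56, 1.67, -0.84] [(88, 'foot', 'bottle'), (100, 'foot', 'tin')]
ang 0.9948376736367681 dist 0.3064123611765541
1 0.0 [-1.1, 0.54, 0.83, 1.94, 0.49, 1.69, -0.8] [(85, 'foot', 'bottle'), (100, 'foot', 'tin')]
2 0.0 [-0.94, 0.63, 0.86, 1.85, 0.42, 1.72, -0.76] [(85, 'foot', 'bottle'), (100, 'jar', 'bottle')]
3 0.0 [-0.78, 0.72, 0.87, 1.73, 0.34, 1.78, -0.73]
[... 740 characters left out ...]
'bluR')]
[3.6, -5.5, -2.3] [0.1321, 0.0217, 0.0343] 55 
[3.5, -5.8, -1.5] [0.1321, 0.0217, 0.0343] 55 
[3.3, -6.1, -0.6] [0.1321, 0.0217, 0.0343] 55 
[3.1, -6.2, 0.3] [0.1321, 0.0217, 0.0343] 55 
[2.9, -6.2, 1.2] [0.1321, 0.0217, 0.0343] 55 
[2.6, -6.1, 2.0] [0.1321, 0.0217, 0.0343] 55 
[2.4, -5.9, 2.9] [0.1321, 0.0217, 0.0343] 55 
[2.1, -5.5, 3.7] [0.1321, 0.0217, 0.0343] 55 
[1.8, -5.1, 4.4] [0.1321, 0.0217, 0.0343] 55 
[1.6, -4.5, 5.1] [0.1321, 0.0217, 0.0343] 55 
[1.3, -3.8, 5.7] [0.1321, 0.0217, 0.0343] 55 
[1.0, -3.1, 6.2] [0.1321, 0.0217, 0.0343] 55 
[0.8, -2.3, 6.5] [0.1321, 0.0217, 0.0343] 55 
[0.6, -1.4, 6.8] [0.1321, 0.0217, 0.0343] 55 
[0.4, -0.5, 6.9] [0.1321, 0.0217, 0.0343] 55
```

```bash
python3 -m crank '[3.5,-5.5,-2.5,0.1321,0.0217,0.0343,55, 3.5,-6,-1.5,0.1321,0.0217,0.0343,55, 3.5,-6,-0.5,0.1321,0.0217,0.0343,55, 3,-6,0.5,0.1321,0.0217,0.0343,55, 3,-6,1,0.1321,0.0217,0.0343,55]'|head -1;  python3 -c "from h import *;st()"; python3 -m crank '[2.5,-6,2,0.1321,0.0217,0.0343,55, 2.5,-6,3,0.1321,0.0217,0.0343,55, 2,-5.5,3.5,0.1321,0.0217,0.0343,55, 2,-5,4.5,0.1321,0.0217,0.0343,55, 1.5,-4.5,5,0.1321,0.0217,0.0343,55]'|head -1;python3 -c "from h import *;st()"; python3 -m crank '[1.5,-4,5.5,0.1321,0.0217,0.0343,55, 1,-3,6,0.1321,0.0217,0.0343,55, 1,-2.5,6.5,0.1321,0.0217,0.0343,55, 0.5,-1.5,7,0.1321,0.0217,0.0343,55, 0.5,-0.5,7,0.1321,0.0217,0.0343,55]'|head -1;python3 - <<'E'
from place import *
st(); snap('top','t10'); snap('scene','s10')
a=cv2.imread('pics/t10.png')[205:305,180:320]; b=cv2.imread('pics/s10.png')[80:260,150:350]
cv2.imwrite('pics/c10.png',np.hstack([cv2.resize(a,(448,320),interpolation=cv2.INTER_CUBIC),cv2.resize(b,(350,320))]))
rows(W2[:3,3],W2[:3,:3],8,g=55); T=Tst(); print(T[:3,3]-W1[:3,3])
E
```

```text
time: 23.12
t 23.125 p [0.418  0.125  0.2015] q [-0.988, 0.702, 0.469, 1.911, 0.579, 1.918, 0.346] F [-0.   0.1 -3.9] M [ 1.8  -0.83 -0.03] g 63.0
x [-0.376 -0.927  0.007] y [ 0.196 -0.087 -0.977]
time: 23.75
t 23.75 p [0.4162 0.1117 0.2336] q [-1.1, 0.593, 0.629, 1.947, 0.514, 1.8, -0.24] F [ 0.2  0.4 -4.6] M [ 1.84 -0.82  0.04] g 62.8
x [-0.373 -0.908 -0.191] y [ 0.758 -0.179 -0.627]
time: 24.38
t 24.375 p [0.4139 0.0982 0.2658] q [-1.251, 0.464, 0.787, 2.01, 0.553, 1.666, -0.847] F [-0.2  0.6 -3.7] M [ 1.8  -0.43 -0.03] g 62.7
x [-0.244 -0.907 -0.343] y [ 0.965 -0.261  0.003]
[25.4, 27.1, 9.3] [0.0426, -0.0001, -0.1166] 55 
[22.1, 30.2, 8.1] [0.0426, -0.0001, -0.1166] 55 
[18.4, 32.9, 6.7] [0.0426, -0.0001, -0.1166] 55 
[14.4, 35.1, 5.3] [0.0426, -0.0001, -0.1166] 55 
[10.3, 36.7, 3.7] [0.0426, -0.0001, -0.1166] 55 
[5.9, 37.8, 2.2] [0.0426, -0.0001, -0.1166] 55 
[1.5, 38.3, 0.5] [0.0426, -0.0001, -0.1166] 55 
[-3.0, 38.2, -1.1] [0.0426, -0.0001, -0.1166] 55 
[-9.83940556e-04 -6.45972929e-04  2.29609618e-05]
```

View pics/c10.png

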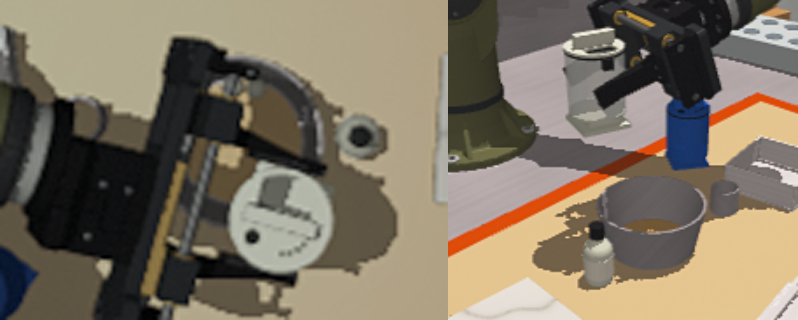

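```bash
python3 -m crank '[25.5,27,9.5,0.0426,0,-0.1166,55, 22,30,8,0.0426,0,-0.1166,55, 18.5,33,6.5,0.0426,0,-0.1166,55, 14.5,35,5.5,0.0426,0,-0.1166,55, 10,37,3.5,0.0426,0,-0.1166,55]'|head -1;  python3 -c "from h import *;st()"; python3 -m crank '[6,38,2,0.0426,0,-0.1166,55, 1.5,38,0.5,0.0426,0,-0.1166,55, -3,38,-1,0.0426,0,-0.1166,55, 0,0,0,0,0,0,55, 0,0,0,0,0,0,55]'|head -1;python3 - <<'E'
from place import *
st(); snap('top','t11'); snap('scene','s11')
a=cv2.imread('pics/t11.png')[205:305,200:300]; b=cv2.imread('pics/s11.png')[80:310,60:350]
cv2.imwrite('pics/c11.png',np.hstack([cv2.resize(a,(380,380),interpolation=cv2.INTER_CUBIC),cv2.resize(b,(400,380))]))
T=Tst(); print(T[:3,3]-W2[:3,3]); S=T@np.linalg.inv(G); print('S',S[:3,3],'z',S[:3,2])
d=ctrl.mark_of('top','bead0_center'); print([(x['at'],round(x['confidence'],2)) for x in d])
rows(W3[:3,3],W3[:3,:3],8,g=55)
E
```

```text
time: 25.1
t 25.1 p [ 0.5104 -0.0679  0.2649] q [-0.768, 0.747, 0.894, 1.715, 0.318, 1.789, -0.709] F [-0.5  0.9 -3.7] M [ 1.15 -1.35 -0.05] g 62.9
x [-0.73  -0.593 -0.341] y [ 0.632 -0.775 -0.004]
time: 25.72
t 25.725 p [ 0.5671 -0.1665  0.2645] q [-0.46, 0.93, 0.918, 1.441, 0.155, 1.983, -0.678] F [-0.2  0.3 -3.8] M [ 0.57 -1.71  0.02] g 62.8
x [-0.894 -0.29  -0.341] y [ 0.309 -0.951 -0.003]
[ 0.00072939  0.00217263 -0.00113716]
S [ 0.42076843 -0.21305085  0.15890947] z [ 9.54989391e-04 -1.94482809e-03  9.99997653e-01]
[]
[7.3, 3.6, -16.4] [0.0003, -0.0, -0.0003] 55 
[7.3, 3.6, -16.4] [0.0003, -0.0, -0.0003] 55 
[7.3, 3.6, -16.4] [0.0003, -0.0, -0.0003] 55 
[7.3, 3.6, -16.4] [0.0003, -0.0, -0.0003] 55 
[7.3, 3.6, -16.4] [0.0003, -0.0, -0.0003] 55 
[7.3, 3.6, -16.4] [0.0003, -0.0, -0.0003] 55 
[7.3, 3.6, -16.4] [0.0003, -0.0, -0.0003] 55 
[7.3, 3.6, -16.4] [0.0003, -0.0, -0.0003] 55
```

View pics/c11.png

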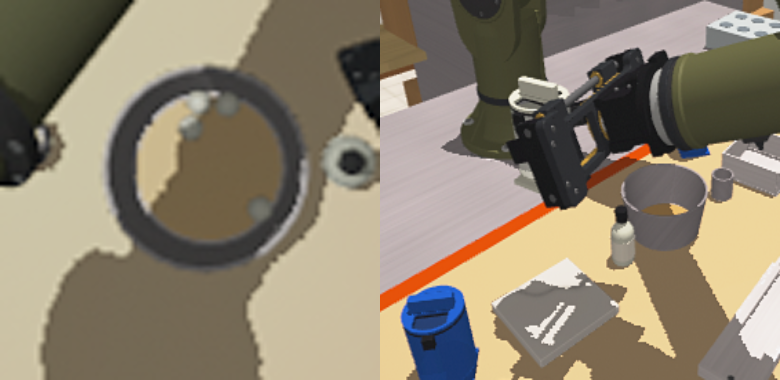

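```bash
python3 -m crank '[7.3,3.6,-16.4,0,0,0,55, 7.3,3.6,-16.4,0,0,0,55, 7.3,3.6,-16.4,0,0,0,55, 7.3,3.6,-16.4,0,0,0,55, 7.3,3.6,-16.4,0,0,0,55]'|head -1;  python3 -c "from h import *;st()"; python3 -m crank '[7.3,3.6,-16.4,0,0,0,55, 7.3,3.6,-16.4,0,0,0,55, 5.3,3,-11.4,0,0,0,55, 0,0,0,0,0,0,55, 0,0,0,0,0,0,55]'|head -1;python3 - <<'E'
from place import *
st(); snap('top','t12'); snap('scene','s12')
a=cv2.imread('pics/t12.png')[205:295,290:410]; b=cv2.imread('pics/s12.png')[180:320,70:270]
cv2.imwrite('pics/c12.png',np.hstack([cv2.resize(a,(400,300),interpolation=cv2.INTER_CUBIC),cv2.resize(b,(400,300))]))
T=Tst(); print(T[:3,3]-W3[:3,3]); S=T@np.linalg.inv(G); print('S',S[:3,3],'z',S[:3,2]); print('down in tool',T[:3,:3].T@[0,0,-1])
E
```

```text
time: 26.5
t 26.5 p [ 0.5668 -0.1863  0.1746] q [-0.405, 1.046, 0.866, 1.444, 0.081, 1.875, -0.727] F [-0.3  0.8 -3.5] M [ 0.53 -1.69 -0.03] g 62.9
x [-0.893 -0.291 -0.342] y [ 0.31  -0.951  0.001]
time: 27.12
t 27.125 p [ 0.5669 -0.1968  0.1283] q [-0.374, 1.11, 0.838, 1.431, 0.047, 1.826, -0.748] F [ 0.6  0.3 -3.8] M [ 0.54 -1.66  0.03] g 63.2
x [-0.893 -0.292 -0.342] y [ 0.31  -0.951  0.001]
[ 0.00040698 -0.00132082  0.0064237 ]
S [ 0.42061998 -0.24459564  0.0222535 ] z [-1.48788774e-03  9.96519630e-04  9.99998397e-01]
down in tool [ 0.34305842 -0.00140881 -0.93931301]
```

View pics/c12.png

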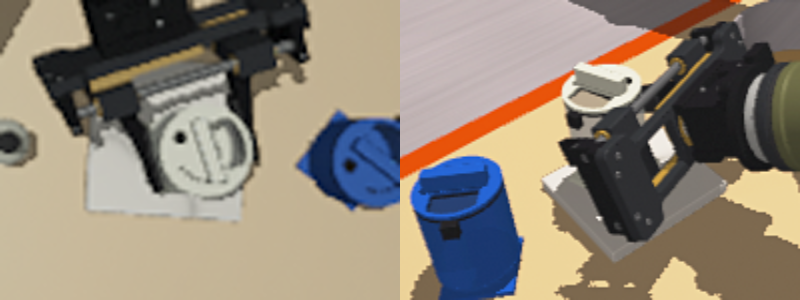

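```bash
python3 - <<'E'
from h import *
print(px2w('top',(290+207/3.333,205+155/3.333),.11), w2px('top',[.4206,-.2446,.11]))
for u in [(85,211),(242,220)]: print(px2w('top',(290+u[0]/3.333,205+u[1]/3.333),.012))
E
```

```text
[ 0.41437247 -0.2479966   0.11      ] [350.61811403 248.82074373]
[ 0.37043615 -0.17168082  0.012     ]
[ 0.36373294 -0.29213815  0.012     ]
```

```bash
python3 -m crank '[1.4,0,-3.8,0,0,0,55, 1,0,-2.8,0,0,0,55, 0.5,0,-1.4,0,0,0,55, 0,0,0,0,0,0,55, 0,0,0,0,0,0,55]'|head -1;  python3 -c "
from place import *
st(); S=Tst()@np.linalg.inv(G); print(S[:3,3],S[:3,2])"
```

```text
time: 27.85
t 27.85 p [ 0.5667 -0.1968  0.1193] q [-0.371, 1.122, 0.832, 1.429, 0.039, 1.818, -0.754] F [ 1.3  1.  -4.8] M [ 0.53 -1.72  0.04] g 62.9
x [-0.893 -0.291 -0.342] y [ 0.31  -0.951  0.001]
[ 0.42017019 -0.24461805  0.01318499] [-3.32622659e-04  8.30976961e-04  9.99999599e-01]
```

```bash
python3 -m crank '[0.3,0,-0.8,0,0,0,55, 0.3,0,-0.8,0,0,0,55, 0,0,0,0,0,0,55, 0,0,0,0,0,0,55, 0,0,0,0,0,0,55]'|head -1;  python3 -c "
from place import *
st(); S=Tst()@np.linalg.inv(G); print(S[:3,3],S[:3,2])"
```

```text
time: 28.48
t 28.475 p [ 0.5667 -0.1968  0.118 ] q [-0.37, 1.124, 0.831, 1.428, 0.038, 1.817, -0.755] F [1.2 0.7 0.5] M [ 0.41 -0.91 -0.06] g 62.7
x [-0.893 -0.292 -0.342] y [ 0.31  -0.951  0.001]
[ 0.42020478 -0.24464234  0.01191794] [-6.17512935e-05  1.20362921e-03  9.99999274e-01]
```

```bash
python3 -m crank '[0,0,0,0,0,0,68, 0,0,0,0,0,0,76, 0,0,0,0,0,0,82, 0,0,0,0,0,0,82, 0,0,0,0,0,0,82]'|head -1;  python3 - <<'E'
from h import *
st(); snap('top','t13'); snap('scene','s13'); snap('wrist','w13')
a=cv2.imread('pics/t13.png')[205:295,290:410]; b=cv2.imread('pics/s13.png')[180:320,70:270]
cv2.imwrite('pics/c13.png',np.hstack([cv2.resize(a,(400,300),interpolation=cv2.INTER_CUBIC),cv2.resize(b,(400,300))]))
E
```

```text
time: 29.1
t 29.1 p [ 0.5666 -0.1968  0.1175] q [-0.37, 1.124, 0.831, 1.428, 0.038, 1.816, -0.755] F [ 0.3 -0.8 -0.2] M [ 0.29 -0.93  0.02] g 81.6
x [-0.893 -0.291 -0.342] y [ 0.31  -0.951  0.001]
```

View pics/c13.png

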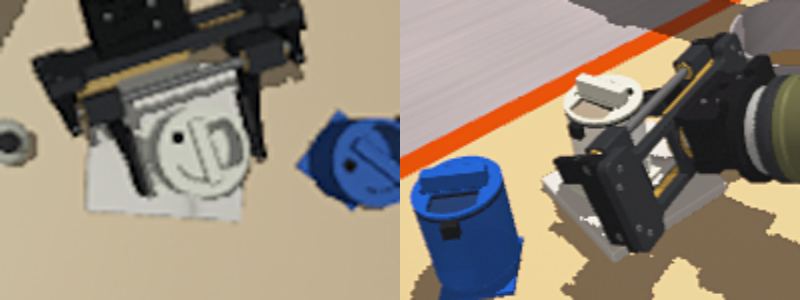

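View pics/w13.png

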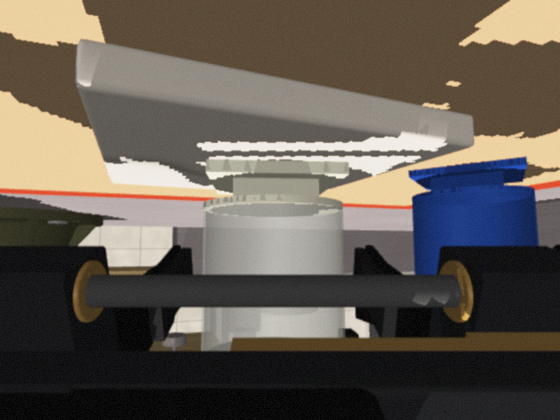

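```bash
python3 -m crank '[0,0,0,0,0,0,87, 0,0,0,0,0,0,87, -10,0,0,0,0,0,87, -15,0,0,0,0,0,87, -20,0,0,0,0,0,87]'|head -1;  python3 -c "from h import *;st()"; python3 -m crank '[-25,0,0,0,0,0,87, -30,0,0,0,0,0,87, -30,0,10,0,0,0,87, 0,0,40,0,0,0,87, 0,0,20,0,0,0,87]'|head -1; python3 -m crank '[0,0,0,0,0,0,87, 0,0,0,0,0,0,87, 0,0,0,0,0,0,87, 0,0,0,0,0,0,87, 0,0,0,0,0,0,87]'|head -1;python3 - <<'E'
from h import *
st(); snap('top','t14'); snap('scene','s14'); c=cam('top')
a=cv2.imread('pics/t14.png')[205:295,200:410]; 
cv2.imwrite('pics/c14.png',cv2.resize(a,(798,342),interpolation=cv2.INTER_CUBIC))
d=ctrl.mark_of('top','shaker'); print([(np.round(x['at'],1),round(x['confidence'],2),px2w('top',x['at'],.012,c).round(3)) for x in d])
d=ctrl.mark_of('top','tile'); print([(np.round(x['at'],1),round(x['confidence'],2),px2w('top',x['at'],0,c).round(3)) for x in d])
d=ctrl.mark_of('top','tin'); print([(np.round(x['at'],1),round(x['confidence'],2),px2w('top',x['at'],0,c).round(3)) for x in d])
E
```

```text
time: 29.88
t 29.875 p [ 0.6076 -0.1833  0.1333] q [-0.352, 1.149, 0.827, 1.308, 0.032, 1.908, -0.749] F [ 0.8  0.2 -0.9] M [ 0.26 -0.87 -0.01] g 86.8
x [-0.893 -0.291 -0.342] y [ 0.31  -0.951  0.001]
time: 30.5
time: 31.12
t 31.125 p [ 0.6505 -0.1678  0.2251] q [-0.421, 1.195, 1.068, 1.176, -0.031, 2.053, -0.554] F [ 0.1 -0.1 -0.4] M [ 0.34 -0.92 -0.07] g 87.1
x [-0.888 -0.299 -0.348] y [ 0.318 -0.948  0.004]
[(array([396. , 252.1]), 0.92, array([ 0.412, -0.379,  0.012])), (array([355.7, 135.3]), 0.73, array([ 0.718, -0.28 ,  0.012])), (array([346. , 253.1]), 0.56, array([ 0.409, -0.25 ,  0.012])), (array([180.2, 292.8]), 0.36, array([0.309, 0.171, 0.012]))]
[(array([339.6, 248.1]), 0.78, array([ 0.422, -0.236,  0.   ]))]
[(array([256. , 247.4]), 0.8, array([ 0.423, -0.019,  0.   ]))]
```

View pics/c14.png

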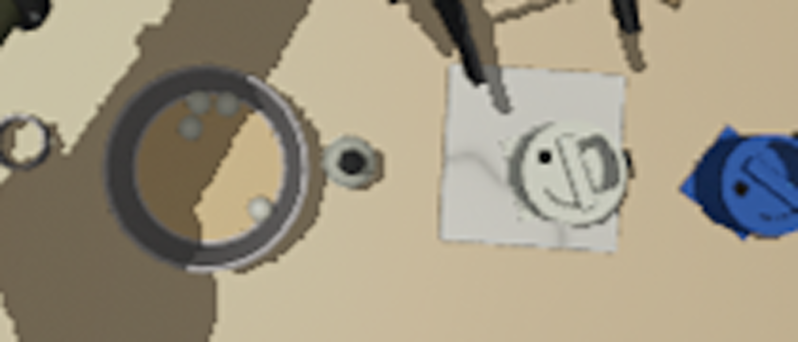

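View pics/s14.png

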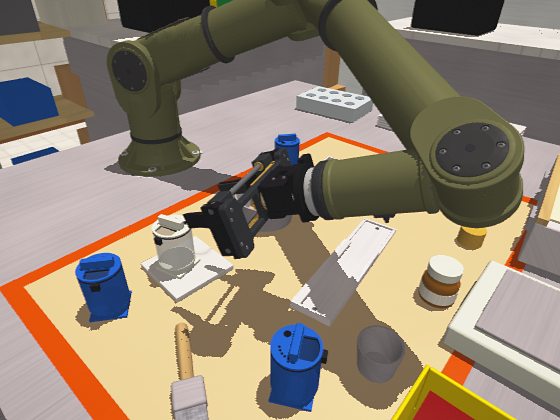

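```bash
python3 -m crank '[0,0,5,0,0.06,0,87, 0,0,5,0,0.06,0,87, 0,0,5,0,0.06,0,87, 0,0,0,0,0,0,87, 0,0,0,0,0,0,87]'|head -1; python3 - <<'E'
from h import *
st(); snap('top','t15')
cv2.imwrite('pics/c15.png',cv2.imread('pics/t15.png'))
E
```

```text
time: 32.0
t 32.0 p [ 0.6447 -0.1695  0.2394] q [-0.441, 1.113, 1.076, 1.231, -0.128, 1.956, -0.599] F [-0.3  1.  -0. ] M [ 0.27 -0.9  -0.05] g 86.8
x [-0.814 -0.275 -0.511] y [ 0.318 -0.948  0.004]
```

View pics/c15.png

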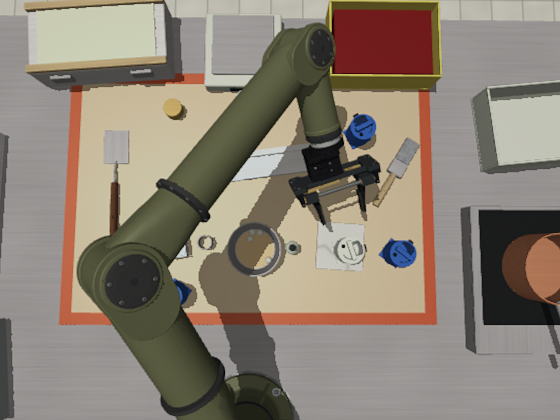

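```bash
python3 - <<'E'
from h import *
print(px2w('top',(350,251),.1)); print(ctrl.close_job())
E
```

```text
[ 0.4154287  -0.24486422  0.1       ]
the job is handed in; nothing more can be done
None
```

I finished the whole sequence and handed the job in at about 32 s; no verdict came back.

**What I did:**
- **Dial:** I turned it about 2.6 rad clockwise in two grips while the shaker stood in the covered part of the rail. A wrist picture then showed the large hole lined up with the nib.
- **Rail:** I gripped the jar from the side, slid it to about +100 mm along the rail and lifted it off.
- **Pouring:** I tipped it to about 118° over the round tin and gave it a small shake.
- **Placing:** I stood it on the marble tile, let go and drew back.

**Last checks:**
- **Beads:** All four were visible in the tin after pouring and again from above after I let go. The jar looked empty.
- **Shaker:** It stands upright on the tile. Its centre is about 11–13 mm off the tile's middle in x and 10–15 mm in y, depending on the measurement; the limit is 34 mm.
- **Other things:** The tins, bottle and ring cutter showed no visible shift, judged from the pictures rather than measured one by one. The square tin and cutter were partly hidden by the arm in the last one.
- **Contact:** The force reading was near zero, so the gripper was touching nothing.

**What disagreed:**
- **Joint range:** While drawing back, joint 6 read 2.053 rad against its stated limit of 2.05. I backed it off to 1.956 at once; no fault was reported, but it may count against the run.
- **Network misses:** The bead detector found no beads in one overhead picture where I could see all four.

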